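Lay out the mate set on the lazy susan

TASK

Lay out the mate set, each piece on the place that matches it: the pale blue gourd upright in the middle of the pale blue round coaster, the black canister upright in the middle of the black square pad and squared up with it, the green glass mug upright on the green mug-shaped pad with its handle over the pad's tab, and the metal bombilla lying along the middle of its dark wooden rest on the desk (either way round). Set the gourd and the mug down rather than dropping them, and leave the terracotta sugar bowl where it is.

Things in the scene. Friction and masses are not known exactly. Their poses are not given: they have to be found in the camera images.
- gourd: Loose pale blue glazed cup (mate gourd) with a darker band, round, open on top, standing on the desk. 78 mm tall; widest 62 mm diameter, a straight-sided belly from 22 to 52 mm above its foot; foot 48 mm, neck 52 mm at 66 mm up, rim 56 mm. About 0.2 kg. Origin: centre of the underside; z up. Yaw means nothing.
- canister: Loose closed black plastic canister with a flip-top lid, standing on the desk: square, 56 x 56 mm, 96 mm tall, the lid being the top 12 mm. About 0.22 kg. Origin: centre of the underside; z up, x and y square to its sides.
- mug: Loose green glass mug, open on top, standing on the desk: round body 62 mm in diameter at the rim, 60 mm at the foot, 80 mm tall, walls 4 mm; one handle at its +y side, reaching 59 mm from the axis, 15 to 75 mm above the foot, 9 mm thick. About 0.22 kg. Origin: centre of the body's underside; z up, y towards the handle.
- mug_handle (a point): Point in the middle of the mug's handle grip, 52 mm from the mug's axis along its +y and 45 mm above its foot.
- bombilla: Loose metal drinking straw lying flat on the desk along its x: 168 mm long (x -85 to +83), steel tube 9 mm in diameter, axis 6 mm above the surface; at the +x end a flat filter 36 x 18 x 12 mm thick, at -x a brass mouthpiece 22 x 12 x 12 mm. 0.05 kg. Origin: below mid-tube, level with the underside; z up. Balances within 25 mm of the origin, on the filter side.
- coaster: Fixed pale blue round coaster, 92 mm diameter, 6 mm thick, on the lazy susan. Origin: centre of its underside, 28 mm above the desk (flat top at 34 mm). The lazy susan is a round bamboo board that does not turn, 340 mm diameter, top 28 mm above the desk; coaster, black pad and mug pad lie on it, each 90 mm from its centre, 120 degrees apart, in any order.
- black_pad: Fixed black square rubber pad 78 x 78 mm, 4 mm thick, with a thin grey square drawn on it, on the lazy susan. Origin: centre of its underside, 28 mm above the desk (top 32 mm above the desk); x and y square to its sides.
- mug_pad: Fixed green pad shaped like a mug seen from above, 4 mm thick, on the lazy susan: a disc 86 mm in diameter with a tab 30 mm wide on its +y side that ends 71 mm from the disc's centre; a dark green outline on it. Origin: centre of the disc's underside, 28 mm above the desk (top at 32 mm); y towards the tab.
- rest: Fixed dark wooden rest on the desk: a slab 200 mm (along x) x 48 mm x 8 mm thick, with a light-brown wood inlay of its outline. At its four corners stand lips 24 mm long, 8 mm wide, 6 mm higher than the slab, leaving a channel 32 mm wide at each end; the middle 152 mm has no lips. Origin: centre of the underside; x along its length, z up.
- sugar_bowl: Loose bystander, to be left alone: round terracotta sugar bowl with a knobbed lid, 74 mm in diameter, 66 mm tall. Origin: centre of the underside. (An amber honey jar, 58 mm in diameter and 75 mm tall, also stands at the far side of the work, unlisted.)
Things that resemble listed ones, but are neither listed nor needed, are in the scene too. Several things have the shape of the rest; the one meant has the colours described above.

How it is judged (in metres and radians):
At the end, for the whole second after the job is handed in: Gourd, canister, mug upright on their own pads, within 12 mm of centre; canister square to 12 degrees; mug handle point within 20 mm of the tab's middle line, 30 mm or more out; bombilla on the rest within 15 mm lengthways, 10 mm sideways, 8 degrees, either way round. All at rest (horizontal distance between gourd and coaster below 0.012 m and z of gourd in the frame of coaster between 0.003 and 0.009 m and angle between each of gourd, canister, mug, bombilla's own z axis and vertical below 0.1 rad and linear speed of each of gourd, canister, mug, bombilla below 0.02 m/s and angular speed of each of gourd, canister, mug, bombilla below 0.2 rad/s and horizontal distance between canister and black_pad below 0.012 m and z of canister in the frame of black_pad between 0.001 and 0.007 m and horizontal distance between mug and mug_pad below 0.012 m and z of mug in the frame of mug_pad between 0.001 and 0.007 m and horizontal distance between bombilla and rest below 0.015 m and z of bombilla in the frame of rest between 0.005 and 0.011 m and (angle between the x axis of canister and the x axis of black_pad, either way round below 0.22 rad or angle between the x axis of canister and the y axis of black_pad, either way round below 0.22 rad) and y of mug_handle in the frame of mug_pad above 0.03 m and x of mug_handle in the frame of mug_pad between -0.02 and 0.02 m and angle between the x axis of bombilla and the x axis of rest, either way round below 0.15 rad and y of bombilla in the frame of rest between -0.01 and 0.01 m); the robot touches nothing.
It fails at once if the sugar bowl is moved more than 15 mm (distance of sugar_bowl from where it was at the start of the episode above 0.015 m).
It fails at once if the gourd is dropped (in free fall faster than 0.6 m/s) (contact force between gourd and anything else below 0.01 N and linear speed of gourd above 0.6 m/s).
It fails at once if the mug is dropped (in free fall faster than 0.6 m/s) (contact force between mug and anything else below 0.01 N and linear speed of mug above 0.6 m/s).
It also fails if it takes over 112 s, if anything falls off the work surface, if the arm or the gripper's body presses on something with over 40 N, if the wrist force passes 120 N, or if a joint passes its speed limit or range.

ROBOT

A 6-joint arm with a two-finger parallel gripper is mounted at the origin on the work surface. World frame = base frame: x ahead of the robot, y to its left, z up, the work surface at z = 0. Lengths are in m, angles in degrees, forces in N, time in s.
With the tool pointing down it reaches from about 0.4 to 0.825 m from the base axis. Payload 7 kg.
Tool frame: the origin (TCP) lies at the very end of the fingers, on their centre line; the grasp point (between the pads) lies 19 mm behind it; z points along the fingers, y is the direction in which the jaws open and shut (so a half turn about z gives the same grasp; the last joint's range is limited). The gripper opens to 88 mm and grips with 3 to 60 N. Pads are 19 mm wide; open, the fingers measure 130 mm over their backs; the gripper's body (78 mm by 193 mm) begins 47 mm behind the grasp point.
Start: joints at [-56.832, 20.546, 0.682, 0, -70.136, -16.507], TCP at [0.194, -0.647, 0.227] pointing down, gripper open.
Joint ranges: [-176.03, 176.03], [-82.01, 121.73], [-58.28, 71.71], [-173.87, 95.51], [-174.79, -0.11], [-173.66, 173.66]. Speed limits (degrees/s): [136.94, 136.94, 172.46, 180, 180, 180].

INTERFACE

Orientations are given as [roll, pitch, yaw] about the fixed x, y, z axes, in that order (R = Rz(yaw) Ry(pitch) Rx(roll)).
In Python, from plant import telemetry, snapshot, calibration, workorder gives the robot as it stands. The module is installed in compiled form; this text tells all that it offers.
- The arm moves only by the tool step_arm, never from a script. Its argument "plan" is text: rows parted by semicolons, each of 7 numbers parted by spaces: the finger opening in cm, from 0 to 8.76, then the shift along the tool's x, y, z in cm, then the turn, a rotation vector about the tool's x, y, z in degrees. A call has 1 to 12 rows; each row shifts and turns the commanded pose from where the row before left it, along the tool's axes as they then stand; what a row does not reach is not made up. A row lasts 1/12 s, in which the tool goes at most 41.7 mm and 7.16 degrees, less where a joint would pass 70% of its speed; a pose out of reach is approached as far as the arm can. A call with a gripper value outside its range is refused whole. The fingers move at their own pace and stop on an object; the grip force is fixed at half the most. Time passes only in rows, so rows that do not move let the fingers close. It gives the time, the measured TCP pose, the force and the opening at its end, in the units of the state.
- telemetry.get_obs(): the state, without advancing time (a new reading comes with each control period).
- snapshot(name): name is "scene" or "top" or "wrist"; returns the picture (384x512x3 uint8, blue, green, red); there is no depth.
- calibration(name): a dict with "K" (3x3 intrinsics, pixels), "k1" (the pictures are not rectified: a ray, as slopes to the right and down, at radius r is drawn at 1 + k1 r^2 times it, then the intrinsics apply), "camera_from_world" (4x4, takes a point from world to camera coordinates). Camera axes: x right, y up, looking along -z (the intrinsics and any distortion apply to the point x, -y, -z); pixel columns grow to the right and rows downward; lengths in m; the calibration is good to about 2 mm. A picture is of the moment at which its call begins: read the wrist's pose just before it. calibration takes no time and is no camera call; for the wrist camera it gives the pose at the moment of the call.
- workorder.close_job(): hands the job in, once; it reports no verdict.
The state is a dict: "clock": time; "joint_pos": joint angles; "qvel": joint speeds; "tau": joint torques, N m; "tool_pos": TCP position; "orientation": TCP orientation; "force": force on the tool from outside, world axes, zero at the start; "moment": the same for the moment, N m; "opening": finger opening in m.
Only numpy, scipy, OpenCV 4.12 (cv2) and the standard library are available. Lean on these libraries where they do the work, as an engineer would, in place of code of your own. Each camera call takes 0.05 s, during which the arm holds its last target.

## Working session

There is one attempt and no reset: what is moved stays moved. The work goes in short steps, Python scripts to look and compute and a tool call to move; the robot and the scene stay as the last step left them, time stands still between calls to the robot, and variables do not carry over. Pictures are saved under pics/ and viewed, and the job is handed in when it is done.

Besides the shell and the picture viewer there is one more tool, called after ">>>" in YAML: its name, and indented under it one key for each argument. step_arm: Moves the arm, as the interface text tells. Its arguments: {"type":"object","properties":{"plan":{"type":"string"}},"required":["plan"]}

```bash
mkdir -p pics
cat > h.py <<'E'
import numpy as np, cv2
from plant import telemetry, snapshot, calibration, workorder
def snap(cam,fn):
    c=calibration(cam); im=np.array(snapshot(cam)); cv2.imwrite('pics/'+fn+'.png',im); np.savez('pics/'+fn+'.npz',K=c['K'],k1=c['k1'],T=c['camera_from_world']); return im
def load(fn):
    d=np.load('pics/'+fn+'.npz'); return cv2.imread('pics/'+fn+'.png'),(d['K'],float(d['k1']),d['T'])
def ray(uv,c):
    K,k1,T=c; uv=np.atleast_2d(np.array(uv,float))
    p=cv2.undistortPoints(uv[:,None],np.array(K),np.array([k1,0,0,0,0.]))[:,0]
    # camera x, -y, -z convention
    d=np.c_[p[:,0],-p[:,1],-np.ones(len(p))]; R=T[:3,:3]
    return -R.T@T[:3,3], d@R
def onz(uv,c,z):
    o,d=ray(uv,c); s=(z-o[2])/d[:,2]; return o+d*s[:,None]
def proj(P,c):
    K,k1,T=c; P=np.atleast_2d(P); q=P@T[:3,:3].T+T[:3,3]; x=q[:,0]/-q[:,2]; y=-q[:,1]/-q[:,2]; f=1+k1*(x*x+y*y)
    return np.c_[K[0,0]*x*f+K[0,2],K[1,1]*y*f+K[1,2]]
def ob():
    o=telemetry.get_obs()
    for k in ['clock','tool_pos','orientation','joint_pos','force','opening']: print(k,np.round(o[k],4))
E
python3 - <<'E'
from h import *
ob()
for n in ['scene','top','wrist']:
    im=snap(n,n+'0'); c=load(n+'0')[1]; print(n,c[0].tolist(),c[1],(-c[2][:3,:3].T@c[2][:3,3]))
E
```

```text
clock 0.0
tool_pos [ 0.1934 -0.6462  0.2256]
orientation [ 1.799061e+02 -8.700000e-03 -1.633445e+02]
joint_pos [-5.68306e+01  2.05910e+01  6.36300e-01 -1.95000e-02 -7.01379e+01
 -1.65073e+01]
force [-0.8083 -0.2305  0.5771]
opening 0.0878
scene [[369.98913445012244, 0.0, 252.76917808371732], [0.0, 369.98913445012244, 188.30438566168658], [0.0, 0.0, 1.0]] 0.0010212704029220066 [1.17706376 0.4818276  0.85613097]
top [[364.10549429421826, 0.0, 252.74198114026672], [0.0, 364.10549429421826, 188.7679490440619], [0.0, 0.0, 1.0]] -0.006244411742157279 [ 0.39327304 -0.13164949  1.14313539]
wrist [[283.56680796446847, 0.0, 257.09404602551035], [0.0, 283.56680796446847, 194.48916467589845], [0.0, 0.0, 1.0]] 0.02470685604161591 [ 0.11556384 -0.66875968  0.38429104]
```

View pics/top0.png

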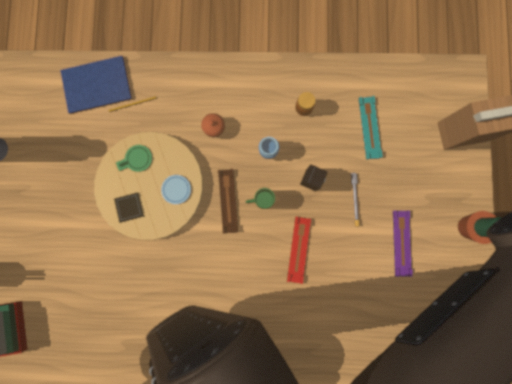

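View pics/scene0.png

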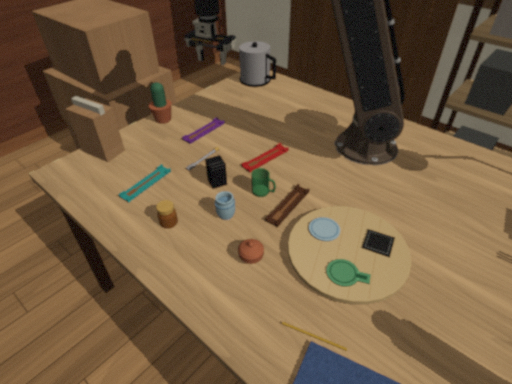

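View pics/wrist0.png

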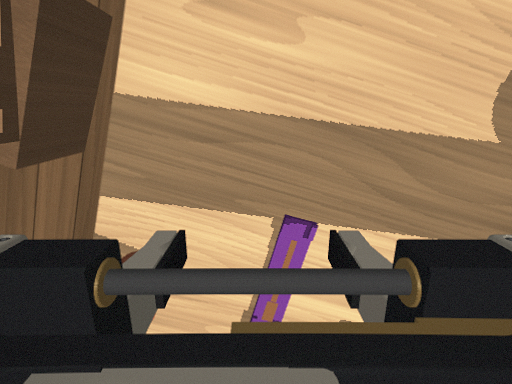

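Top view: coaster (177,189), black pad (129,207) and mug pad (138,159) on the lazy susan. The gourd is at (269,147), canister (314,177), mug (264,199), bombilla (357,200) and sugar bowl (213,125). There are four rest-shaped slabs: dark wood (228,201), red (299,250), purple (402,243) and teal (371,128). Only the first is dark wood with a light-brown inlay, so I'll confirm it in a crop.

Run:
```python
from h import *
im,c=load('top0')
a=cv2.resize(im[110:260,85:285],None,fx=4,fy=4,interpolation=cv2.INTER_CUBIC); cv2.imwrite('pics/c1.png',a)
a=cv2.resize(im[110:250,225:385],None,fx=5,fy=5,interpolation=cv2.INTER_CUBIC)[:600]; cv2.imwrite('pics/c2.png',a)
for n,uv in dict(coaster=(177,189),bpad=(129,207),mpad=(138,159),gourd=(269,147),can=(314,177),mug=(264,199),bomb=(357,200),rest=(228,201),bowl=(213,125),honey=(305,104)).items():
    print(n,onz(uv,c,0.03)[0].round(3), im[uv[1],uv[0]])
```

```text
coaster [0.499 0.132 0.03 ] [182 179 155]
bpad [0.441 0.278 0.03 ] [46 62 73]
mpad [0.591 0.258 0.03 ] [ 94 144  96]
gourd [ 0.635 -0.15   0.03 ] [135 121 103]
can [ 0.544 -0.29   0.03 ] [40 52 65]
mug [ 0.473 -0.137  0.03 ] [ 76 122  87]
bomb [ 0.475 -0.42   0.03 ] [ 83 102 123]
rest [ 0.465 -0.027  0.03 ] [ 56  89 129]
bowl [0.703 0.026 0.03 ] [ 51  76 126]
honey [ 0.774 -0.261  0.03 ] [ 72 147 192]
```

View pics/c1.png

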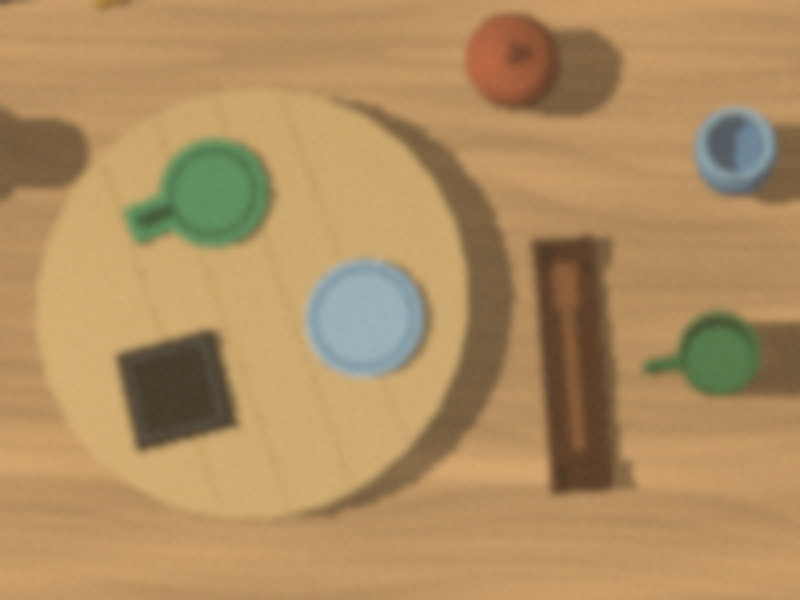

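View pics/c2.png

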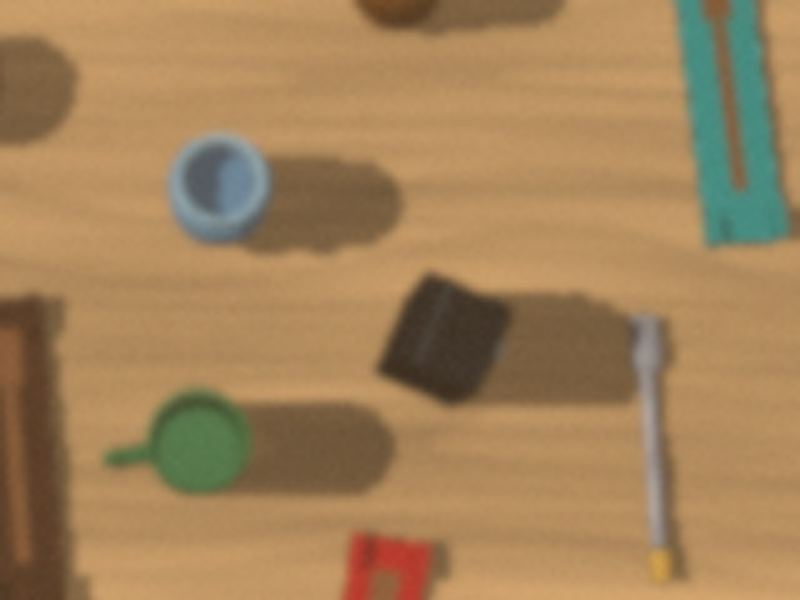

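```bash
cat > seg.py <<'E'
from h import *
def blob(im,lo,hi,box,k=0):
    h=cv2.cvtColor(im,cv2.COLOR_BGR2HSV); m=cv2.inRange(h,lo,hi); b=np.zeros_like(m); x0,y0,x1,y1=box; b[y0:y1,x0:x1]=m[y0:y1,x0:x1]
    if k: b=cv2.morphologyEx(b,cv2.MORPH_CLOSE,np.ones((k,k)))
    cs=cv2.findContours(b,cv2.RETR_EXTERNAL,cv2.CHAIN_APPROX_NONE)[0]
    return max(cs,key=cv2.contourArea) if cs else None
E
python3 - <<'E'
from seg import *
im,c=load('top0')
def rep(n,ct,z):
    P=onz(ct[:,0].astype(float),c,z)[:,:2]; 
    M=cv2.moments((P*1e4).astype(np.float32)); r=cv2.minAreaRect((P*1e3).astype(np.float32)); (x,y),rad=cv2.minEnclosingCircle((P*1e3).astype(np.float32))
    print(n,'cent',M['m10']/M['m00']/10,M['m01']/M['m00']/10,'area_mm2',M['m00']/100,'rect',np.round(r[0],1),np.round(r[1],1),round(r[2],1),'circ',round(x,1),round(y,1),round(rad,1)); return P
v=im.copy()
for n,lo,hi,box,z in [('coaster',(85,30,60),(125,255,255),(155,165,205,212),.034),
 ('bpad',(0,0,0),(180,255,105),(105,185,150,230),.032),
 ('mpad',(60,60,40),(90,255,255),(105,135,160,180),.032),
 ('gourd',(85,40,30),(125,255,255),(250,130,290,165),.078),
 ('can',(0,0,0),(180,255,80),(295,158,332,195),.096),
 ('mug',(50,60,30),(90,255,255),(240,180,285,215),.08),
 ('rest',(0,90,20),(20,255,160),(212,160,243,240),.008),
 ('bowl',(0,130,40),(12,255,255),(195,105,230,142),.033),
 ('susan',(15,90,150),(27,255,255),(85,125,205,245),.028)]:
    ct=blob(im,lo,hi,box); rep(n,ct,z); cv2.drawContours(v,[ct],-1,(255,0,255),1)
cv2.imwrite('pics/v.png',cv2.resize(v[90:270,85:400],None,fx=2.5,fy=2.5,interpolation=0))
E
```

```text
coaster cent 498.69165555585977 134.30226349502794 area_mm2 5136.75715494752 rect [498.9 134. ] [80.5 80.9] 1.1 circ 498.4 134.3 42.1
bpad cent 440.59244186108265 278.38858875337934 area_mm2 4902.406403059661 rect [440.8 278.4] [72.1 74.3] 16.0 circ 439.7 278.3 49.3
mpad cent 601.295125926971 256.7140482699185 area_mm2 798.4340115082264 rect [602.3 257. ] [53.5 36.2] 75.1 circ 596.9 259.0 27.2
gourd cent 625.2632738185484 -157.06152081038258 area_mm2 744.5130210134387 rect [ 626. -158.] [25.8 40.1] 83.9 circ 626.5 -153.8 20.1
can cent 532.388738418594 -279.8470892206568 area_mm2 2912.4651879632474 rect [ 532.7 -280.1] [54.6 62.5] 67.5 circ 531.9 -280.4 38.9
mug cent 469.0446692146053 -138.48646210286648 area_mm2 1486.496447353065 rect [ 469.6 -137.2] [41.  46.8] 1.0 circ 469.7 -137.9 24.3
rest cent 468.9586015384648 -28.02630206311962 area_mm2 11534.549287128286 rect [468.3 -29.5] [204.2  67.2] 5.4 circ 469.8 -29.2 104.5
bowl cent 703.1820093689399 27.961697193610995 area_mm2 3645.0185480138357 rect [702.9  26.9] [70.2 66.9] 46.8 circ 702.8 27.9 36.4
susan cent 512.9296987663872 240.1029750135171 area_mm2 127385.84131161496 rect [515.4 238.6] [374.  383.7] 1.3 circ 515.4 238.6 267.9
```

View pics/v.png

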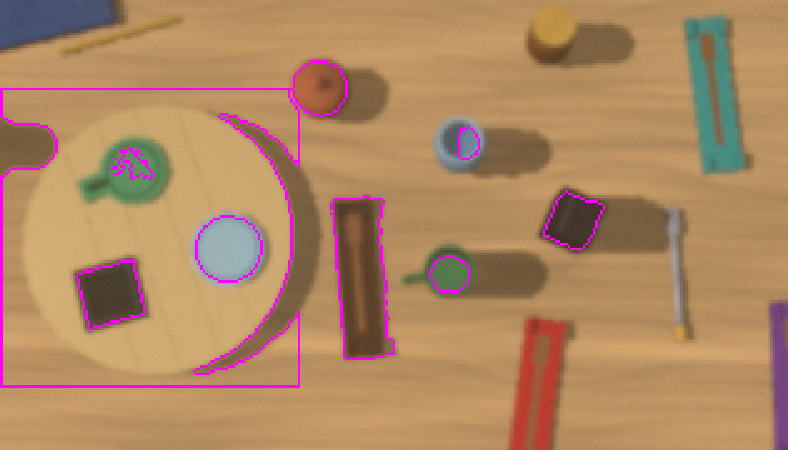

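Run:
```python
from seg import *
im,c=load('top0'); f=cv2.resize(im,None,fx=4,fy=4,interpolation=cv2.INTER_CUBIC).astype(int); B,G,R=f[...,0],f[...,1],f[...,2]
v=f.astype(np.uint8).copy()
def rep(n,mask,box,z):
    m=np.zeros(mask.shape,np.uint8); x0,y0,x1,y1=[4*k for k in box]; m[y0:y1,x0:x1]=mask[y0:y1,x0:x1]*255
    m=cv2.morphologyEx(m,cv2.MORPH_CLOSE,np.ones((9,9)))
    ct=max(cv2.findContours(m,0,1)[0],key=cv2.contourArea); cv2.drawContours(v,[ct],-1,(255,0,255),1)
    P=onz((ct[:,0]+.5)/4-.5,c,z)[:,:2]*1e3; M=cv2.moments(P.astype(np.float32)); r=cv2.minAreaRect(P.astype(np.float32));(x,y),rad=cv2.minEnclosingCircle(P.astype(np.float32))
    print(n,'cent',round(M['m10']/M['m00'],1),round(M['m01']/M['m00'],1),'area',round(M['m00']),'rect',np.round(r[0],1),np.round(r[1],1),round(r[2],1),'circ',round(x,1),round(y,1),round(rad,1)); return P
blue=(B-R>-15); green=(G-R>5)&(G>B); dark=f.max(2)<95
rep('coaster',blue,(150,160,205,215),.034)
rep('bpad',f.max(2)<120,(105,185,150,230),.032)
mp=rep('mpad',green,(105,135,160,180),.032)
gd=rep('gourd',blue,(250,130,290,165),.078)
rep('can',dark,(295,158,332,195),.096)
mg=rep('mug',green,(240,180,285,215),.08)
wood=(R-B<85)&(R<140)
rep('rest',wood&(R-G>25)&(f.max(2)<135),(212,165,243,238),.008)
met=(R-B<28)
bo=rep('bomb',met,(345,165,370,232),.006)
np.savez('p.npz',mp=mp,mg=mg,gd=gd,bo=bo)
# circle fit excluding handle
def body(P,rexp):
    from scipy.optimize import least_squares
    def fit(Q,x0): return least_squares(lambda p:np.hypot(Q[:,0]-p[0],Q[:,1]-p[1])-p[2],x0,loss='soft_l1',f_scale=1.).x
    p=fit(P,[*P.mean(0),rexp]); d=P-p[:2]; r=np.hypot(*d.T); k=np.argmax(r); return p,r[k],np.degrees(np.arctan2(d[k,1],d[k,0]))
print('mpad',body(mp,43)); print('mug',body(mg,31)); print('gourd',body(gd,28))
cv2.imwrite('pics/v2.png',cv2.resize(v[360:1080,340:1600],(800,457),interpolation=cv2.INTER_AREA))
```

```text
coaster cent 498.6 134.3 area 6311 rect [498.5 134.7] [88.2 90.7] 1.1 circ 498.2 134.3 45.7
bpad cent 440.6 278.4 area 5574 rect [440.7 278.2] [75.  77.7] 16.0 circ 439.6 278.5 51.5
mpad cent 591.9 264.3 area 6482 rect [595.7 270.2] [111.1  84.4] 87.4 circ 590.4 271.2 57.1
gourd cent 624.0 -148.0 area 2984 rect [ 624.2 -148.3] [62.7 59.4] 0.9 circ 623.8 -148.1 32.1
can cent 532.5 -280.1 area 3466 rect [ 533.1 -280.6] [58.6 65.8] 66.7 circ 533.4 -279.7 41.0
mug cent 471.7 -136.2 area 2758 rect [ 475.1 -130. ] [75.8 57.4] 70.3 circ 470.9 -126.2 41.7
rest cent 469.2 -27.5 area 10642 rect [468.5 -28.9] [199.9  61. ] 5.4 circ 468.0 -24.0 101.7
bomb cent 505.7 -419.5 area 1172 rect [ 491. -418.] [139.   17.2] 0.8 circ 491.0 -419.4 69.7
mpad (array([593.6578755 , 259.47652763,  43.6464536 ]), np.float64(69.32476440098223), np.float64(104.873394087425))
mug (array([ 472.05696445, -137.46017589,   29.32896492]), np.float64(52.87759738948337), np.float64(102.15032902304623))
gourd (array([ 624.01262746, -148.03596696,   30.87983824]), np.float64(32.350786637890636), np.float64(-155.72908176904917))
```

View pics/v2.png

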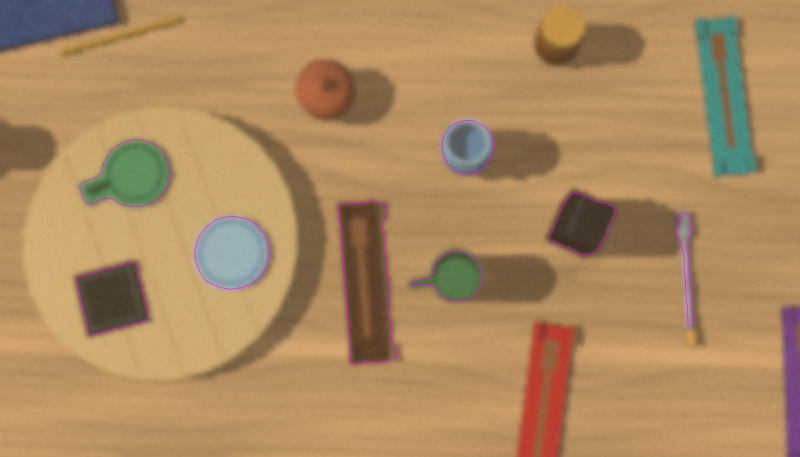

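Contours fit. Pad spacings come out at 155.3, 154.2 and 157.2 mm, against the expected 155.9. The rest is the dark wood one, at about (0.469,-0.028). Next I'll refine the directions and cross-check with the scene view.

Run:
```python
from seg import *
d=np.load('p.npz')
im,c=load('top0');f=cv2.resize(im,None,fx=4,fy=4,interpolation=cv2.INTER_CUBIC).astype(int);B,G,R=f[...,0],f[...,1],f[...,2]
green=(G-R>5)&(G>B)
def az(box,z,cen,rmin,zh):
    m=np.zeros(green.shape,bool);x0,y0,x1,y1=[4*k for k in box];m[y0:y1,x0:x1]=green[y0:y1,x0:x1]
    v,u=np.nonzero(m);uv=(np.c_[u,v]+.5)/4-.5
    P=onz(uv,c,zh)[:,:2]*1e3-cen; r=np.hypot(*P.T);Q=P[(r>rmin)&(r<90)]; q=Q.mean(0);print('az',np.degrees(np.arctan2(q[1],q[0])),len(Q),np.hypot(*Q.T).max())
az((105,135,160,180),.032,[593.6,259.5],52,.032)
az((240,180,285,215),.08,[472,-137.5],40,.072)
# bombilla ends
bo=d['bo']; vx,vy,x0,y0=cv2.fitLine(bo.astype(np.float32),cv2.DIST_HUBER,0,.01,.01).ravel(); print('bomb az',np.degrees(np.arctan2(vy,vx)),'ends',bo[bo[:,0].argmax()],bo[bo[:,0].argmin()])
print(onz([(359,225),(359.5,222)],c,.008))
# rest lines
# scene check: project estimates
im2,c2=load('scene0')
for n,p in dict(coaster=(.4986,.1343,.034),bpad=(.4406,.2784,.032),mpad=(.5937,.2595,.032),gourd=(.625,-.148,.078),can=(.535,-.283,.096),mug=(.472,-.1375,.08),rest=(.469,-.028,.008),bombx=(.56,-.419,.006),bombm=(.405,-.42,.006),bowl=(.703,.028,.06)).items():
    q=proj(p,c2)[0]; print(n,q.round(1)); cv2.drawMarker(im2,tuple(int(round(t)) for t in q),(255,0,255),0,6,1)
cv2.imwrite('pics/v3.png',cv2.resize(im2[110:310,110:420],None,fx=2.58,fy=2.58,interpolation=cv2.INTER_CUBIC))
```

```text
az 113.06312662791733 816 69.28724072149814
az 100.40692854050151 156 53.13870106247402
bomb az 3.3639011 ends [ 560.55325815 -419.16770425] [ 421.59062536 -422.76933539]
[[ 0.3998155  -0.43167405  0.008     ]
 [ 0.40906178 -0.43328395  0.008     ]]
coaster [323.  228.7]
bpad [376.8 242.6]
mpad [342.3 272.7]
gourd [224.5 197. ]
can [214.9 161.3]
mug [259.7 174. ]
rest [285.6 204.5]
bombx [186.4 169. ]
bombm [216.7 150.1]
bowl [249.8 245.1]
```

View pics/v3.png

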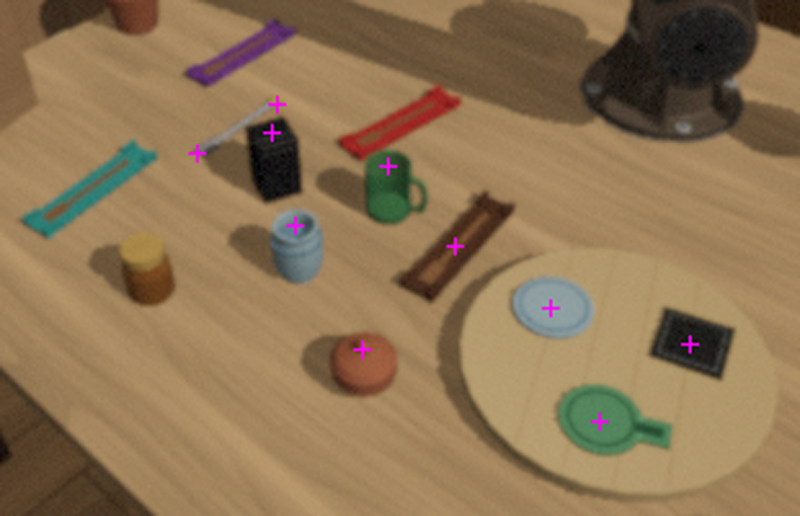

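The scene view agrees: every projected mark (e.g. gourd (295,225), mug (388,166) in the crop) sits on its object. I'll take the mug first, because the gripper body would foul it while laying the bombilla.

```bash
cat > go.py <<'E'
import sys
from h import *
from scipy.spatial.transform import Rotation as Ro
def go(x,y,z,yaw,g,cmd=None,vmax=3.6,wmax=6.8):
    o=telemetry.get_obs()
    p=np.array(o['tool_pos']) ; R=Ro.from_euler('xyz',o['orientation'],degrees=True)
    Rt=Ro.from_euler('xyz',[180,0,yaw],degrees=True)
    tot=(np.array([x,y,z])-p)*100; rv=(R.inv()*Rt).as_rotvec(degrees=True)
    n=max(1,int(np.ceil(max(np.linalg.norm(tot)/vmax,np.linalg.norm(rv)/wmax)-.02)))
    rows=[]
    for i in range(n):
        s=R.inv().apply(tot/n); rows.append('%g '%g+' '.join('%.2f'%v for v in s)+' '+' '.join('%.2f'%v for v in rv/n)); R=R*Ro.from_rotvec(rv/n,degrees=True)
    for k in range(0,n,12): print('; '.join(rows[k:k+12])); print()
if __name__=='__main__': go(*map(float,sys.argv[1:6]),**({'vmax':float(sys.argv[6])} if len(sys.argv)>6 else {}))
E
python3 go.py .472 -.1375 .2 -80 8.7
```

```text
8.7 -2.43 2.40 0.15 0.00 0.00 -4.90; 8.7 -2.62 2.18 0.15 0.00 0.00 -4.90; 8.7 -2.80 1.95 0.15 0.00 0.00 -4.90; 8.7 -2.96 1.70 0.15 0.00 0.00 -4.90; 8.7 -3.09 1.44 0.15 0.00 0.00 -4.90; 8.7 -3.20 1.17 0.15 0.00 0.00 -4.90; 8.7 -3.29 0.90 0.15 0.00 0.00 -4.90; 8.7 -3.36 0.61 0.15 0.00 0.00 -4.90; 8.7 -3.40 0.32 0.15 0.00 0.00 -4.90; 8.7 -3.41 0.03 0.15 0.00 0.00 -4.90; 8.7 -3.40 -0.26 0.15 0.00 0.00 -4.90; 8.7 -3.37 -0.55 0.15 0.00 0.00 -4.90

8.7 -3.31 -0.84 0.15 0.00 0.00 -4.90; 8.7 -3.22 -1.12 0.15 0.00 0.00 -4.90; 8.7 -3.12 -1.39 0.15 0.00 0.00 -4.90; 8.7 -2.99 -1.65 0.15 0.00 0.00 -4.90; 8.7 -2.84 -1.90 0.15 0.00 0.00 -4.90
```

>>> step_arm:
  plan: "8.7 -2.4 2.4 0.15 0 0 -4.9; 8.7 -2.6 2.2 0.15 0 0 -4.9; 8.7 -2.8 1.95 0.15 0 0 -4.9; 8.7 -2.95 1.7 0.15 0 0 -4.9; 8.7 -3.1 1.45 0.15 0 0 -4.9; 8.7 -3.2 1.15 0.15 0 0 -4.9; 8.7 -3.3 0.9 0.15 0 0 -4.9; 8.7 -3.35 0.6 0.15 0 0 -4.9; 8.7 -3.4 0.3 0.15 0 0 -4.9; 8.7 -3.4 0 0.15 0 0 -4.9; 8.7 -3.4 -0.25 0.15 0 0 -4.9; 8.7 -3.35 -0.55 0.15 0 0 -4.9"

```text
clock: 1.15
tool_pos: [0.3904, -0.2866, 0.2085]
orientation: [-180.0, 0.0, -104.3]
force: [1.1, 0.3, 0.2]
opening: 0.0871
```

>>> step_arm:
  plan: "8.7 -3.3 -0.85 0.15 0 0 -4.9; 8.7 -3.2 -1.1 0.15 0 0 -4.9; 8.7 -3.1 -1.4 0.15 0 0 -4.9; 8.7 -3 -1.65 0.15 0 0 -4.9; 8.7 -2.85 -1.9 0.15 0 0 -4.9; 8.7 0 0 0 0 0 0; 8.7 0 0 0 0 0 0"

```text
clock: 1.73
tool_pos: [0.4726, -0.1373, 0.2007]
orientation: [180.0, 0.0, -79.9]
force: [0.1, 0.2, -0.6]
opening: 0.0873
```

```bash
python3 - <<'E'
from h import *
ob(); snap('wrist','w1'); ob()
E
python3 go.py .472 -.1375 .2 -80 8.7
```

```text
clock 1.7333
tool_pos [ 0.4726 -0.1373  0.2007]
orientation [ 1.799663e+02  1.050000e-02 -7.986390e+01]
joint_pos [ 6.73150e+00  4.32520e+00 -2.39864e+01 -9.60000e-03 -6.17227e+01
  3.40910e+00]
force [ 0.1413  0.1962 -0.6181]
opening 0.0873
clock 1.7833
tool_pos [ 0.4721 -0.1382  0.2008]
orientation [ 1.799577e+02  7.700000e-03 -7.997100e+01]
joint_pos [ 6.62960e+00  4.30080e+00 -2.40096e+01 -5.90000e-03 -6.17322e+01
  3.40220e+00]
force [0.2334 0.2485 0.076 ]
opening 0.0871
8.7 -0.07 -0.00 0.08 0.04 0.01 0.03
```

View pics/w1.png

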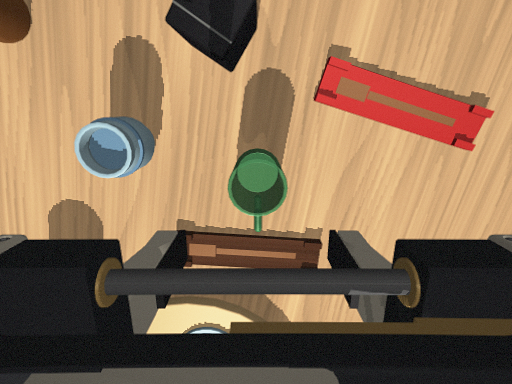

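Wrist view: mug at (258,185) with its handle pointing down the image at (258,222), gourd (105,147), canister (215,30), dark rest (250,250). I'll check these against the projections.

Run:
```python
from seg import *
im,c=load('w1')
a=np.radians(np.arange(0,360,10))
for n,p,r in [('mug',(.472,-.1375,.08),.031),('gourd',(.625,-.148,.078),.028)]:
    P=np.array([[p[0]+r*np.cos(t),p[1]+r*np.sin(t),p[2]] for t in a]); q=proj(P,c)
    print(n,proj(p,c),q.min(0),q.max(0))
    for t in q: cv2.circle(im,tuple(int(round(k)) for k in t),1,(255,0,255),-1)
h=np.array([.472,-.1375,.045])+.052*np.array([np.cos(np.radians(100.4)),np.sin(np.radians(100.4)),0]); q=proj(h,c)[0];print(q); cv2.circle(im,tuple(int(round(k)) for k in q),2,(0,0,255),-1)
cv2.imwrite('pics/v4.png',cv2.resize(im[100:240,60:310],None,fx=3.2,fy=3.2,interpolation=cv2.INTER_CUBIC))
```

```text
mug [[258.20319817 187.59166451]] [227.94066088 157.53959964] [288.4594739  215.76569071]
gourd [[107.12777342 150.64986057]] [ 77.64020954 121.22756713] [136.07035468 178.27742514]
[258.23249749 221.22554166]
```

View pics/v4.png

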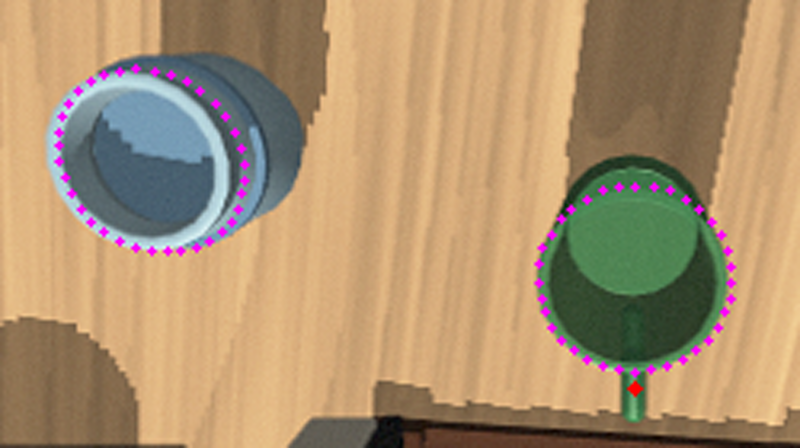

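Mug confirmed at (0.472,-0.1375). The gourd is about 4 mm further in +x, at x≈0.629. Descending on the mug.

>>> step_arm:
  plan: "8.7 0 0 3.4 0 0 0; 8.7 0 0 3.4 0 0 0; 8.7 0 0 3.4 0 0 0; 8.7 0 0 3.4 0 0 0; 8.7 0 0 2.4 0 0 0; 8.7 0 0 1 0 0 0; 8.7 0 0 0 0 0 0; 5.5 0 0 0 0 0 0; 5.5 0 0 0 0 0 0; 5.5 0 0 0 0 0 0; 5.5 0 0 0 0 0 0; 5.5 0 0 0 0 0 0"

```text
clock: 2.78
tool_pos: [0.4728, -0.1388, 0.032]
orientation: [-179.9, -0.0, -80.0]
force: [0.9, 0.1, 1.7]
opening: 0.0601
```

>>> step_arm:
  plan: "5.5 0 0 0 0 0 0; 5.5 0 0 0 0 0 0; 5.5 0 0 -0.5 0 0 0; 5.5 0 0 -1 0 0 0; 5.5 0 0 -1.5 0 0 0"

```text
clock: 3.2
tool_pos: [0.4706, -0.1387, 0.0603]
orientation: [179.8, 0.0, -80.1]
force: [0.6, -1.0, -2.2]
opening: 0.0598
```

```bash
python3 -c "
from h import *
ob()"; python3 go.py .5937 .2595 .16 -67.4 5.5 3.0
```

```text
clock 3.2
tool_pos [ 0.4706 -0.1387  0.0603]
orientation [ 1.798076e+02  4.200000e-02 -8.006450e+01]
joint_pos [  6.5611  13.7507 -34.2816  -0.0456 -42.1622   3.4083]
force [ 0.6497 -1.0296 -2.1895]
opening 0.0598
5.5 -2.47 -1.26 -0.67 0.01 0.00 -0.84; 5.5 -2.45 -1.30 -0.67 0.01 0.00 -0.84; 5.5 -2.44 -1.34 -0.67 0.01 0.00 -0.84; 5.5 -2.42 -1.37 -0.67 0.01 0.00 -0.84; 5.5 -2.39 -1.41 -0.67 0.01 0.00 -0.84; 5.5 -2.37 -1.44 -0.67 0.01 0.00 -0.84; 5.5 -2.35 -1.48 -0.67 0.01 0.00 -0.84; 5.5 -2.33 -1.51 -0.67 0.01 0.00 -0.84; 5.5 -2.31 -1.55 -0.67 0.01 0.00 -0.84; 5.5 -2.28 -1.58 -0.67 0.01 0.00 -0.84; 5.5 -2.26 -1.62 -0.67 0.01 0.00 -0.84; 5.5 -2.24 -1.65 -0.67 0.01 0.00 -0.84

5.5 -2.21 -1.68 -0.67 0.01 0.00 -0.84; 5.5 -2.19 -1.71 -0.66 0.01 0.00 -0.84; 5.5 -2.16 -1.75 -0.66 0.01 0.00 -0.84
```

>>> step_arm:
  plan: "5.5 -1 -0.5 -2 0 0 -0.85; 5.5 -2.4 -1.3 -2 0 0 -0.85; 5.5 -2.45 -1.35 -2 0 0 -0.85; 5.5 -2.4 -1.35 -2 0 0 -0.85; 5.5 -2.4 -1.4 -1 0 0 -0.85; 5.5 -2.35 -1.45 -1 0 0 -0.85; 5.5 -2.35 -1.5 0 0 0 -0.85; 5.5 -2.35 -1.5 0 0 0 -0.85; 5.5 -2.3 -1.55 0 0 0 -0.85; 5.5 -2.3 -1.6 0 0 0 -0.85; 5.5 -2.25 -1.6 0 0 0 -0.85; 5.5 -2.25 -1.65 0 0 0 -0.85"

```text
clock: 4.2
tool_pos: [0.5647, 0.1648, 0.1608]
orientation: [179.9, 0.0, -69.8]
force: [0.0, -0.2, -3.2]
opening: 0.0601
```

>>> step_arm:
  plan: "5.5 -2.2 -1.7 0 0 0 -0.85; 5.5 -2.2 -1.7 0 0 0 -0.85; 5.5 -2.15 -1.75 0 0 0 -0.85; 5.5 -1.3 -0.9 0 0 0 0; 5.5 0 0 0 0 0 0; 5.5 0 0 0 0 0 0; 5.5 0 0 0 0 0 0"

```text
clock: 4.78
tool_pos: [0.5924, 0.258, 0.1606]
orientation: [179.9, -0.0, -67.3]
force: [-0.6, -0.3, -2.7]
opening: 0.0599
```

```bash
python3 -c "
from h import *
ob();snap('wrist','w2');snap('top','t2')"; python3 go.py .5937 .2595 .16 -67.4 5.5 3.0
```

```text
clock 4.7833
tool_pos [0.5924 0.258  0.1606]
orientation [ 1.799152e+02 -9.200000e-03 -6.730760e+01]
joint_pos [ 4.07925e+01  2.05693e+01 -8.23040e+00 -2.01000e-02 -6.12837e+01
 -1.80905e+01]
force [-0.6065 -0.2636 -2.7287]
opening 0.0599
5.5 -0.13 -0.16 0.11 0.03 -0.00 0.06
```

View pics/w2.png

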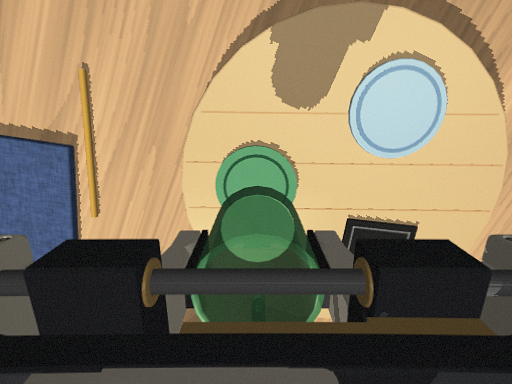

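View pics/t2.png

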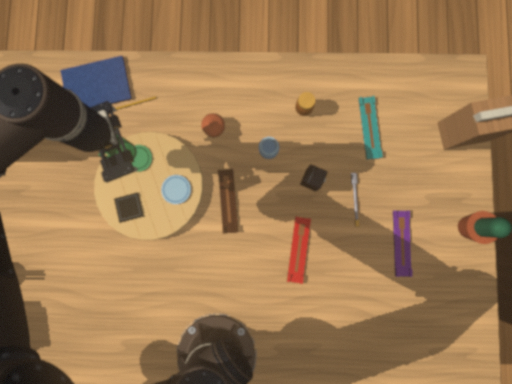

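The wrist view shows the held mug over its pad (256,180), with the coaster at (398,105) and the black pad at (380,240). I'll cross-check the pads with rays.

Run:
```python
from seg import *
from scipy.optimize import least_squares
im,c=load('w2'); f=im.astype(int); B,G,R=f[...,0],f[...,1],f[...,2]
def circ(mask,box,z,r,sel=None):
    m=np.zeros(mask.shape,np.uint8);x0,y0,x1,y1=box;m[y0:y1,x0:x1]=mask[y0:y1,x0:x1]*255
    ct=max(cv2.findContours(m,0,1)[0],key=cv2.contourArea)[:,0]
    if sel: ct=ct[sel(ct)]
    P=onz(ct,c,z)[:,:2]; s=least_squares(lambda p:np.hypot(P[:,0]-p[0],P[:,1]-p[1])-p[2],[*P.mean(0),r],loss='soft_l1',f_scale=.001).x; print(s.round(4),len(ct))
circ(B>R,(335,40,460,170),.034,.046)
circ((G-R>10),(205,135,310,185),.032,.043,lambda q:(q[:,1]<183)&(q[:,1]>140))
print(proj([(.4406,.2784,.032)],c), proj([[.5937,.2595,.032]],c))
```

```text
[0.4985 0.137  0.0453] 279
[0.5941 0.2593 0.0424] 108
[[374.73387683 251.72196542]] [[255.90979683 186.587626  ]]
```

>>> step_arm:
  plan: "5.5 0.1 -0.2 1.5 0 0 0; 5.5 0 0 2.5 0 0 0; 5.5 0 0 2 0 0 0; 5.5 0 0 1.5 0 0 0; 5.5 0 0 1 0 0 0; 5.5 0 0 0.5 0 0 0; 5.5 0 0 0.2 0 0 0; 5.5 0 0 0 0 0 0; 5.5 0 0 0 0 0 0"

```text
clock: 5.63
tool_pos: [0.5959, 0.2587, 0.0701]
orientation: [-179.9, 0.0, -67.3]
force: [0.2, -0.4, -2.3]
opening: 0.0598
```

>>> step_arm:
  plan: "5.5 0 0.1 0.2 0 0 0; 5.5 0 0 0.2 0 0 0; 5.5 0 0 0.1 0 0 0; 5.5 0 0 0.1 0 0 0; 5.5 0 0 0 0 0 0"

```text
clock: 6.05
tool_pos: [0.5945, 0.2581, 0.064]
orientation: [-180.0, -0.0, -67.3]
force: [-2.4, -0.9, 4.0]
opening: 0.0598
```

Contact (Fz rose from -2.3 to +4). Releasing and lifting.

>>> step_arm:
  plan: "8.7 0 0 0 0 0 0; 8.7 0 0 0 0 0 0; 8.7 0 0 0 0 0 0; 8.7 0 0 0 0 0 0; 8.7 0 0 -2 0 0 0; 8.7 0 0 -3 0 0 0; 8.7 0 0 -3 0 0 0; 8.7 0 0 -3 0 0 0; 8.7 0 0 -2 0 0 0"

```text
clock: 6.8
tool_pos: [0.5954, 0.2585, 0.1964]
orientation: [-179.8, 0.0, -67.3]
force: [0.2, 0.6, 0.2]
opening: 0.0869
```

```bash
python3 go.py .629 -.148 .19 -75 8.7 3.6
```

```text
8.7 3.23 1.05 0.05 -0.02 0.00 0.64; 8.7 3.24 1.01 0.05 -0.02 0.00 0.64; 8.7 3.26 0.98 0.05 -0.02 0.00 0.64; 8.7 3.27 0.94 0.05 -0.02 0.00 0.64; 8.7 3.28 0.90 0.05 -0.02 0.00 0.64; 8.7 3.29 0.87 0.05 -0.02 0.00 0.64; 8.7 3.30 0.83 0.05 -0.02 0.00 0.64; 8.7 3.31 0.79 0.05 -0.02 0.00 0.64; 8.7 3.31 0.76 0.05 -0.02 0.00 0.64; 8.7 3.32 0.72 0.05 -0.02 0.00 0.64; 8.7 3.33 0.68 0.05 -0.02 0.00 0.64; 8.7 3.34 0.64 0.05 -0.02 0.00 0.64
```

>>> step_arm:
  plan: "8.7 3.2 1.05 0 0 0 0.65; 8.7 3.25 1 0 0 0 0.65; 8.7 3.25 1 0 0 0 0.65; 8.7 3.25 0.95 0 0 0 0.65; 8.7 3.3 0.9 0 0 0 0.65; 8.7 3.3 0.85 0 0 0 0.65; 8.7 3.3 0.85 0 0 0 0.65; 8.7 3.3 0.8 0 0 0 0.65; 8.7 3.3 0.75 0 0 0 0.65; 8.7 3.3 0.7 0 0 0 0.65; 8.7 3.35 0.7 0 0 0 0.65; 8.7 3.35 0.65 0 0 0 0.65"

```text
clock: 7.8
tool_pos: [0.6273, -0.1501, 0.1931]
orientation: [-180.0, -0.0, -75.1]
force: [0.2, 1.1, 0.5]
opening: 0.0867
```

>>> step_arm:
  plan: "8.7 0 0 0 0 0 0; 8.7 0 0 0 0 0 0"

```text
clock: 7.97
tool_pos: [0.6271, -0.1504, 0.1926]
orientation: [180.0, 0.0, -75.3]
force: [0.1, 0.3, -1.5]
opening: 0.0872
```

```bash
python3 - <<'E'
from seg import *
ob(); im=snap('wrist','w3'); c=load('w3')[1]; snap('top','t3')
a=np.radians(np.arange(0,360,10))
P=np.array([[.629+.028*np.cos(t),-.148+.028*np.sin(t),.078] for t in a])
for t in proj(P,c): cv2.circle(im,tuple(int(round(k)) for k in t),1,(255,0,255),-1)
cv2.imwrite('pics/v5.png',im)
E
python3 go.py .629 -.148 .19 -75 8.7 3.6
```

```text
clock 7.9667
tool_pos [ 0.6271 -0.1504  0.1926]
orientation [ 1.799713e+02  4.100000e-03 -7.527140e+01]
joint_pos [ 3.82080e+00  1.90325e+01 -6.09310e+00  1.50000e-03 -6.49033e+01
  1.09072e+01]
force [ 0.1135  0.2872 -1.477 ]
opening 0.0872
8.7 0.01 -0.17 0.29 0.01 0.01 -0.11
```

View pics/v5.png

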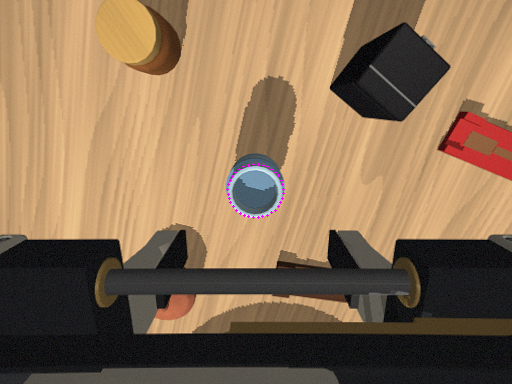

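View pics/t3.png

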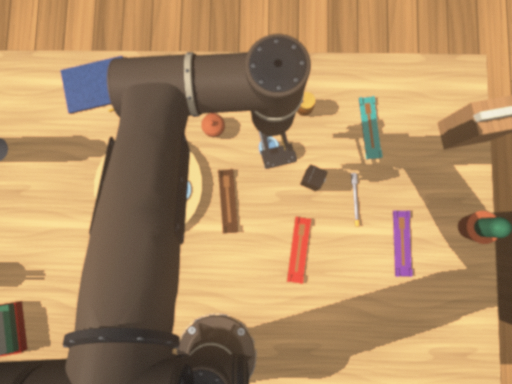

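The rim overlay at (255,190) matches exactly, so the gourd is at (0.629,-0.148). Grasping it.

>>> step_arm:
  plan: "8.7 0 -0.15 3 0 0 0; 8.7 0 0 3.5 0 0 0; 8.7 0 0 3.5 0 0 0; 8.7 0 0 3.5 0 0 0; 8.7 0 0 2.5 0 0 0; 8.7 0 0 1 0 0 0; 8.7 0 0 0 0 0 0; 5.5 0 0 0 0 0 0; 5.5 0 0 0 0 0 0; 5.5 0 0 0 0 0 0; 5.5 0 0 0 0 0 0; 5.5 0 0 0 0 0 0"

```text
clock: 9.07
tool_pos: [0.6295, -0.148, 0.0246]
orientation: [-179.9, -0.0, -75.1]
force: [-0.2, 1.7, 6.3]
opening: 0.0608
```

>>> step_arm:
  plan: "5.5 0 0 0 0 0 0; 5.5 0 0 0 0 0 0; 5.5 0 0 -0.5 0 0 0; 5.5 0 0 -1 0 0 0; 5.5 0 0 -2 0 0 0; 5.5 0 0 -3 0 0 0; 5.5 0 0 -3 0 0 0; 5.5 0 0 -2.5 0 0 0; 5.5 0 0 -1 0 0 0"

```text
clock: 9.82
tool_pos: [0.6306, -0.1483, 0.1582]
orientation: [-179.7, -0.1, -75.1]
force: [1.3, -0.2, -1.7]
opening: 0.0609
```

```bash
python3 go.py .4985 .1355 .14 -75 5.5 3.0
```

```text
5.5 -2.80 0.50 0.16 -0.03 -0.01 -0.01; 5.5 -2.80 0.50 0.16 -0.03 -0.01 -0.01; 5.5 -2.80 0.50 0.16 -0.03 -0.01 -0.01; 5.5 -2.80 0.50 0.16 -0.03 -0.01 -0.01; 5.5 -2.80 0.50 0.16 -0.03 -0.01 -0.01; 5.5 -2.80 0.49 0.16 -0.03 -0.01 -0.01; 5.5 -2.80 0.49 0.16 -0.03 -0.01 -0.01; 5.5 -2.80 0.49 0.16 -0.03 -0.01 -0.01; 5.5 -2.80 0.49 0.16 -0.03 -0.01 -0.01; 5.5 -2.80 0.49 0.16 -0.03 -0.01 -0.01; 5.5 -2.80 0.49 0.16 -0.03 -0.01 -0.01
```

>>> step_arm:
  plan: "5.5 -1.4 0.25 0 0 0 0; 5.5 -2.8 0.5 0 0 0 0; 5.5 -2.8 0.5 0 0 0 0; 5.5 -2.8 0.5 0 0 0 0; 5.5 -2.8 0.5 0 0 0 0; 5.5 -2.8 0.5 0 0 0 0; 5.5 -2.8 0.5 0 0 0 0; 5.5 -2.8 0.5 0 0 0 0; 5.5 -2.8 0.5 0.5 0 0 0; 5.5 -2.8 0.5 0.5 0 0 0; 5.5 -2.8 0.5 0.5 0 0 0; 5.5 -1.4 0.25 0 0 0 0"

```text
clock: 10.82
tool_pos: [0.4938, 0.1371, 0.1364]
orientation: [179.8, 0.0, -75.1]
force: [0.5, -0.3, -3.2]
opening: 0.0607
```

>>> step_arm:
  plan: "5.5 0 0 1.5 0 0 0; 5.5 0 0 2 0 0 0; 5.5 0 0 1.5 0 0 0; 5.5 0 0 1 0 0 0; 5.5 0 0 0.5 0 0 0; 5.5 0 0 0 0 0 0; 5.5 0 0 0 0 0 0"

```text
clock: 11.4
tool_pos: [0.4965, 0.1354, 0.0732]
orientation: [180.0, -0.0, -75.1]
force: [1.0, -0.1, -1.7]
opening: 0.061
```

```bash
python3 go.py .4985 .1355 .0585 -75 5.5 3.0
```

```text
5.5 0.05 -0.20 1.47 0.02 -0.02 -0.09
```

>>> step_arm:
  plan: "5.5 0 -0.2 0.7 0 0 0; 5.5 0 0 0.4 0 0 0; 5.5 0 0 0.1 0 0 0; 5.5 0 0 0.1 0 0 0; 5.5 0 0 0.1 0 0 0; 5.5 0 0 0 0 0 0"

```text
clock: 11.9
tool_pos: [0.4983, 0.136, 0.059]
orientation: [180.0, 0.0, -75.1]
force: [0.4, 0.5, -2.1]
opening: 0.0611
```

>>> step_arm:
  plan: "5.5 0 0 0.1 0 0 0; 5.5 0 0 0 0 0 0"

```text
clock: 12.07
tool_pos: [0.4985, 0.1361, 0.0586]
orientation: [-180.0, -0.0, -75.1]
force: [-1.8, 0.5, 4.0]
opening: 0.0613
```

Contact (Fz -2.1 → +4). Releasing and lifting, then over to the canister.

>>> step_arm:
  plan: "8.7 0 0 0 0 0 0; 8.7 0 0 0 0 0 0; 8.7 0 0 0 0 0 0; 8.7 0 0 0 0 0 0; 8.7 0 0 -2 0 0 0; 8.7 0 0 -3 0 0 0; 8.7 0 0 -3 0 0 0; 8.7 0 0 -3 0 0 0; 8.7 0 0 -3 0 0 0; 8.7 0 0 -1 0 0 0"

```text
clock: 12.9
tool_pos: [0.5002, 0.1368, 0.2128]
orientation: [-179.6, 0.1, -75.1]
force: [1.1, 0.2, 0.2]
opening: 0.0871
```

```bash
python3 go.py .535 -.283 .21 -113.3 8.7 3.6; python3 go.py .535 -.283 .21 -23.3 8.7 3.6 |head -1
```

```text
8.7 3.45 0.62 0.02 -0.03 0.02 3.19; 8.7 3.48 0.43 0.02 -0.03 0.02 3.19; 8.7 3.50 0.24 0.02 -0.03 0.02 3.19; 8.7 3.51 0.04 0.02 -0.03 0.02 3.19; 8.7 3.51 -0.16 0.02 -0.03 0.02 3.19; 8.7 3.49 -0.35 0.02 -0.03 0.02 3.19; 8.7 3.47 -0.54 0.02 -0.03 0.02 3.19; 8.7 3.43 -0.74 0.02 -0.03 0.02 3.19; 8.7 3.39 -0.93 0.02 -0.03 0.02 3.19; 8.7 3.33 -1.11 0.02 -0.03 0.02 3.19; 8.7 3.26 -1.30 0.02 -0.03 0.02 3.19; 8.7 3.19 -1.47 0.02 -0.03 0.02 3.19

8.7 3.45 0.62 0.02 -0.03 -0.01 -4.31; 8.7 3.40 0.88 0.02 -0.03 -0.01 -4.31; 8.7 3.32 1.13 0.02 -0.03 -0.01 -4.31; 8.7 3.23 1.38 0.02 -0.03 -0.01 -4.31; 8.7 3.11 1.62 0.02 -0.03 -0.01 -4.31; 8.7 2.98 1.85 0.02 -0.03 -0.01 -4.31; 8.7 2.84 2.07 0.02 -0.03 -0.01 -4.31; 8.7 2.67 2.28 0.02 -0.03 -0.01 -4.31; 8.7 2.49 2.47 0.02 -0.03 -0.01 -4.31; 8.7 2.30 2.65 0.02 -0.03 -0.01 -4.31; 8.7 2.10 2.82 0.02 -0.03 -0.01 -4.31; 8.7 1.88 2.97 0.02 -0.03 -0.01 -4.31
```

>>> step_arm:
  plan: "8.7 3.45 0.6 0 0 0 3.2; 8.7 3.5 0.4 0 0 0 3.2; 8.7 3.5 0.25 0 0 0 3.2; 8.7 3.5 0.05 0 0 0 3.2; 8.7 3.5 -0.15 0 0 0 3.2; 8.7 3.5 -0.35 0 0 0 3.2; 8.7 3.5 -0.55 0 0 0 3.2; 8.7 3.45 -0.75 0 0 0 3.2; 8.7 3.4 -0.95 0 0 0 3.2; 8.7 3.3 -1.1 0 0 0 3.2; 8.7 3.25 -1.3 0 0 0 3.2; 8.7 3.2 -1.5 0 0 0 3.2"

```text
clock: 13.9
tool_pos: [0.5329, -0.286, 0.2077]
orientation: [180.0, 0.0, -113.6]
force: [0.4, 0.6, 0.6]
opening: 0.0872
```

>>> step_arm:
  plan: "8.7 0 0 0 0 0 0; 8.7 0 0 0 0 0 0; 8.7 0 0 0 0 0 0"

```text
clock: 14.15
tool_pos: [0.5327, -0.2843, 0.2074]
orientation: [179.9, 0.0, -113.5]
force: [-0.4, 1.0, 0.0]
opening: 0.0872
```

Run:
```python
from seg import *
ob(); im=snap('wrist','w4'); c=load('w4')[1]
def sq(cx,cy,a,z):
    a=np.radians(a); u=np.array([np.cos(a),np.sin(a)])*.028; v=np.array([-u[1],u[0]])
    return [(*(np.array([cx,cy])+s*u+t*v),z) for s,t in [(1,1),(1,-1),(-1,-1),(-1,1)]]
for z,col in ((.096,(255,0,255)),(0,(0,255,255))):
  q=proj(np.array(sq(.535,-.283,-23.3,z)),c); print(q.round(1).tolist())
  cv2.polylines(im,[np.round(q).astype(int)],True,col,1)
cv2.imwrite('pics/v6.png',cv2.resize(im[90:245,160:360],None,fx=3.8,fy=3.8,interpolation=cv2.INTER_CUBIC))
```

```text
clock 14.15
tool_pos [ 0.5327 -0.2843  0.2074]
orientation [ 1.799407e+02  2.000000e-04 -1.135238e+02]
joint_pos [-9.58080e+00  1.46891e+01 -1.02158e+01 -1.60000e-02 -6.51526e+01
 -1.39363e+01]
force [-0.3876  0.9689  0.0062]
opening 0.0872
[[228.2, 218.5], [226.2, 164.6], [284.2, 164.4], [282.9, 218.2]]
[[235.1, 191.3], [233.9, 149.7], [277.3, 149.5], [276.6, 191.1]]
```

View pics/v6.png

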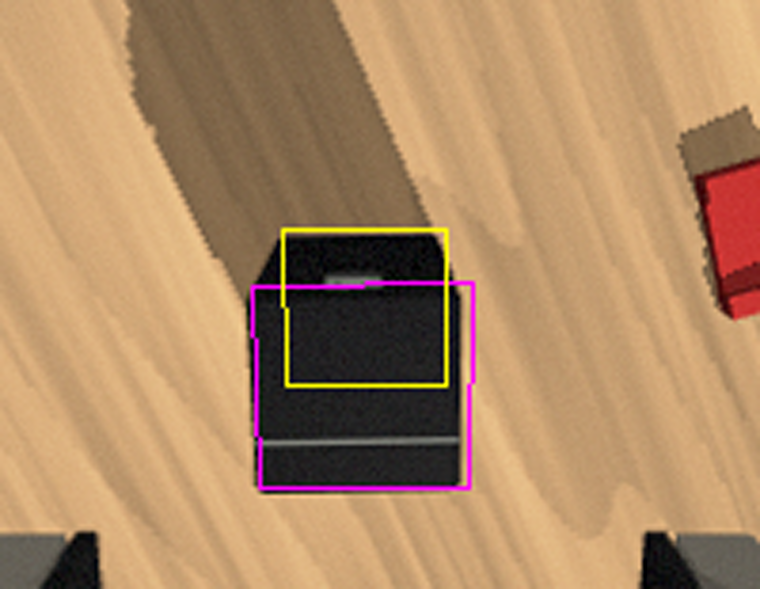

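The overlay puts the canister within about 2 mm of the estimate, with its edges aligned to the jaws. Grasping it.

>>> step_arm:
  plan: "8.7 -0.2 -0.3 2.5 0 0 0; 8.7 0 0 3.5 0 0 0; 8.7 0 0 3.5 0 0 0; 8.7 0 0 3.5 0 0 0; 8.7 0 0 2.3 0 0 0; 8.7 0 0 1 0 0 0; 8.7 0 0 0 0 0 0; 5 0 0 0 0 0 0; 5 0 0 0 0 0 0; 5 0 0 0 0 0 0; 5 0 0 0 0 0 0; 5 0 0 0 0 0 0"

```text
clock: 15.2
tool_pos: [0.5373, -0.2838, 0.0463]
orientation: [-179.9, 0.0, -113.5]
force: [-0.7, -0.5, 0.1]
opening: 0.0591
```

>>> step_arm:
  plan: "5 0 0 0 0 0 0; 5 0 0 0 0 0 0; 5 0 0 0 0 0 0; 5 0 0 -0.5 0 0 0; 5 0 0 -1 0 0 0; 5 0 0 -2 0 0 0; 5 0 0 -3 0 0 0; 5 0 0 -3 0 0 0; 5 0 0 -3 0 0 0; 5 0 0 -2 0 0 0"

```text
clock: 16.03
tool_pos: [0.5372, -0.284, 0.1938]
orientation: [-179.8, 0.0, -113.5]
force: [1.2, -0.7, -1.9]
opening: 0.0559
```

```bash
python3 go.py .4406 .2784 .19 -74 5 3.4
```

```text
5 -2.81 1.84 0.02 -0.01 -0.00 -2.32; 5 -2.88 1.72 0.02 -0.01 -0.00 -2.32; 5 -2.95 1.61 0.02 -0.01 -0.00 -2.32; 5 -3.01 1.48 0.02 -0.01 -0.00 -2.32; 5 -3.07 1.36 0.02 -0.01 -0.00 -2.32; 5 -3.12 1.24 0.02 -0.01 -0.00 -2.32; 5 -3.17 1.11 0.02 -0.01 -0.00 -2.32; 5 -3.21 0.98 0.02 -0.01 -0.00 -2.32; 5 -3.25 0.85 0.02 -0.01 -0.00 -2.32; 5 -3.28 0.72 0.02 -0.01 -0.00 -2.32; 5 -3.31 0.58 0.02 -0.01 -0.00 -2.32; 5 -3.33 0.45 0.02 -0.01 -0.00 -2.32

5 -3.34 0.31 0.02 -0.01 -0.00 -2.32; 5 -3.35 0.18 0.02 -0.01 -0.00 -2.32; 5 -3.36 0.04 0.02 -0.01 -0.00 -2.32; 5 -3.36 -0.09 0.02 -0.01 -0.00 -2.32; 5 -3.35 -0.23 0.02 -0.01 -0.00 -2.32
```

>>> step_arm:
  plan: "5 -2.3 1.5 -0.2 0 0 -2.3; 5 -2.9 1.7 -0.2 0 0 -2.3; 5 -2.95 1.6 0 0 0 -2.3; 5 -3 1.5 0 0 0 -2.3; 5 -3.05 1.35 0 0 0 -2.3; 5 -3.1 1.25 0 0 0 -2.3; 5 -3.15 1.1 0 0 0 -2.3; 5 -3.2 1 0 0 0 -2.3; 5 -3.25 0.85 0 0 0 -2.3; 5 -3.3 0.7 0 0 0 -2.3; 5 -3.3 0.6 0 0 0 -2.3; 5 -3.35 0.45 0 0 0 -2.3"

```text
clock: 17.03
tool_pos: [0.4695, 0.1087, 0.1947]
orientation: [-180.0, 0.0, -85.8]
force: [1.5, -0.7, -2.1]
opening: 0.0558
```

>>> step_arm:
  plan: "5 -3.35 0.3 0 0 0 -2.3; 5 -3.35 0.2 0 0 0 -2.3; 5 -3.35 0.05 0 0 0 -2.3; 5 -3.35 -0.1 0 0 0 -2.3; 5 -2.5 -0.2 0 0 0 -2.7; 5 -1 0 0 0 0 0; 5 0 0 0 0 0 0; 5 0 0 0 0 0 0; 5 0 0 0 0 0 0"

```text
clock: 17.78
tool_pos: [0.4415, 0.2732, 0.1941]
orientation: [180.0, -0.0, -74.0]
force: [0.6, 0.1, -1.9]
opening: 0.0559
```

```bash
python3 - <<'E'
from seg import *
ob(); im=snap('wrist','w5');snap('top','t5')
E
python3 go.py .4406 .2784 .0775 -74 5 3.4
```

```text
clock 17.7833
tool_pos [0.4415 0.2732 0.1941]
orientation [ 1.79970e+02 -1.52000e-02 -7.40361e+01]
joint_pos [ 5.34229e+01  7.30070e+00 -2.14966e+01 -7.00000e-03 -6.12357e+01
 -3.74556e+01]
force [ 0.5691  0.0714 -1.8646]
opening 0.0559
5 -0.14 -0.01 2.92 0.00 -0.00 -0.02; 5 -0.14 -0.01 2.92 0.00 -0.00 -0.02; 5 -0.14 -0.01 2.92 0.00 -0.00 -0.02; 5 -0.14 -0.01 2.92 0.00 -0.00 -0.02
```

View pics/w5.png

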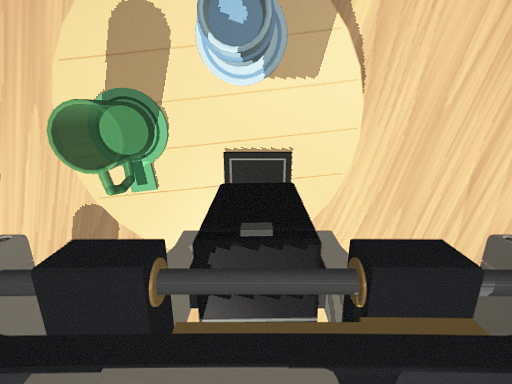

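View pics/t5.png

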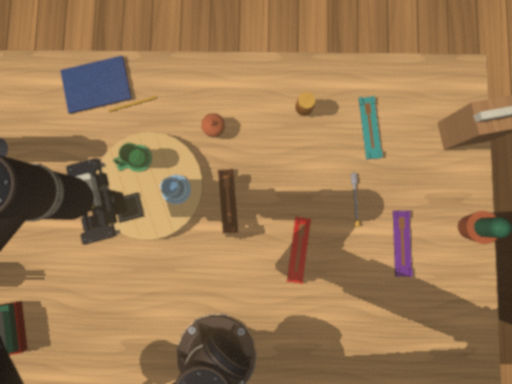

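The canister is square to its pad (258,165) in the wrist view, and the mug and gourd stand on theirs. Lowering.

>>> step_arm:
  plan: "5 -0.5 0 2 0 0 0; 5 0 0 3 0 0 0; 5 0 0 2.5 0 0 0; 5 0 0 1.5 0 0 0; 5 0 0 1 0 0 0; 5 0 0 0.6 0 0 0; 5 0 0 0.2 0 0 0; 5 0 0 0 0 0 0; 5 0 0 0 0 0 0"

```text
clock: 18.63
tool_pos: [0.4409, 0.2793, 0.087]
orientation: [-179.9, 0.0, -74.0]
force: [-0.9, -0.0, -2.1]
opening: 0.0557
```

>>> step_arm:
  plan: "5 0.05 0 0.4 0 0 0; 5 0 0 0.3 0 0 0; 5 0 0 0.1 0 0 0; 5 0 0 0.1 0 0 0; 5 0 0 0 0 0 0; 5 0 0 0 0 0 0"

```text
clock: 19.13
tool_pos: [0.4404, 0.2784, 0.078]
orientation: [-180.0, -0.0, -74.0]
force: [-4.4, -1.4, 7.7]
opening: 0.056
```

>>> step_arm:
  plan: "8.7 0 0 0 0 0 0; 8.7 0 0 0 0 0 0; 8.7 0 0 0 0 0 0; 8.7 0 0 0 0 0 0; 8.7 0 0 -2 0 0 0; 8.7 0 0 -3 0 0 0; 8.7 0 0 -3 0 0 0; 8.7 0 0 -3 0 0 0; 8.7 0 0 -3 0 0 0"

```text
clock: 19.88
tool_pos: [0.4404, 0.2782, 0.2185]
orientation: [180.0, -0.0, -74.0]
force: [0.8, 0.7, -1.2]
opening: 0.0868
```

```bash
python3 - <<'E'
from seg import *
ob(); im=snap('wrist','w6');snap('scene','s6')
E
python3 go.py .47 -.28 .21 -175 8.7 3.4
```

```text
clock 19.8833
tool_pos [0.4404 0.2782 0.2185]
orientation [ 1.799963e+02 -7.400000e-03 -7.398860e+01]
joint_pos [ 5.38908e+01  6.31840e+00 -1.92703e+01  3.90000e-03 -6.44187e+01
 -3.78811e+01]
force [ 0.8287  0.6554 -1.2238]
opening 0.0868
8.7 3.21 0.76 0.05 -0.01 0.03 5.94; 8.7 3.27 0.42 0.06 -0.01 0.03 5.94; 8.7 3.30 0.08 0.06 -0.01 0.03 5.94; 8.7 3.29 -0.26 0.06 -0.01 0.03 5.94; 8.7 3.24 -0.60 0.06 -0.01 0.03 5.94; 8.7 3.17 -0.93 0.06 -0.01 0.03 5.94; 8.7 3.05 -1.26 0.06 -0.01 0.03 5.94; 8.7 2.90 -1.57 0.07 -0.01 0.03 5.94; 8.7 2.73 -1.86 0.07 -0.01 0.03 5.94; 8.7 2.52 -2.13 0.07 -0.01 0.03 5.94; 8.7 2.29 -2.38 0.07 -0.01 0.03 5.94; 8.7 2.03 -2.60 0.07 -0.01 0.03 5.94

8.7 1.75 -2.80 0.07 -0.01 0.03 5.94; 8.7 1.45 -2.97 0.07 -0.01 0.03 5.94; 8.7 1.13 -3.10 0.07 -0.01 0.03 5.94; 8.7 0.80 -3.20 0.07 -0.01 0.03 5.94; 8.7 0.47 -3.27 0.07 -0.01 0.03 5.94
```

View pics/w6.png

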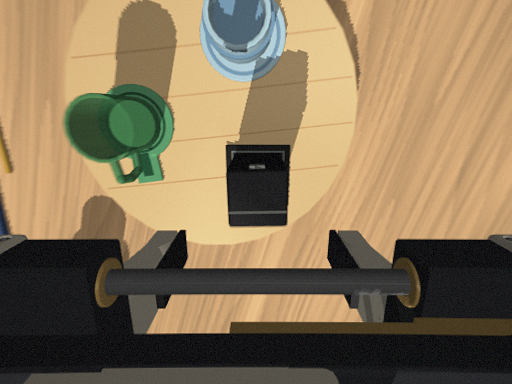

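View pics/s6.png

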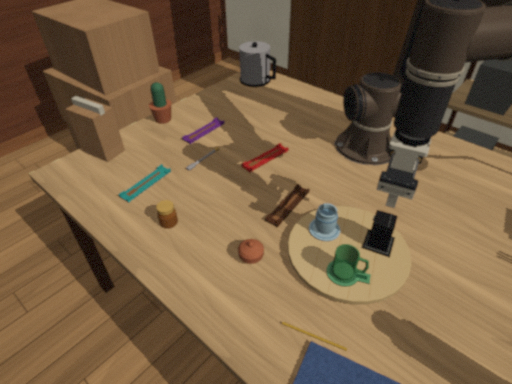

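All three stand on their pads: canister (258,185) and mug (130,130) in the wrist view, gourd, canister and mug upright in the scene view. Next I'll stop above the dark wooden rest for a picture, on the way to the bombilla.

```bash
python3 go.py .47 -.03 .22 -176 8.7 3.4
```

```text
8.7 2.04 0.40 0.00 -0.01 0.04 6.80; 8.7 2.07 0.15 0.01 -0.01 0.04 6.80; 8.7 2.07 -0.09 0.01 -0.01 0.04 6.80; 8.7 2.05 -0.34 0.01 -0.01 0.04 6.80; 8.7 1.99 -0.58 0.01 -0.01 0.04 6.80; 8.7 1.91 -0.81 0.01 -0.01 0.04 6.80; 8.7 1.80 -1.03 0.01 -0.01 0.04 6.80; 8.7 1.67 -1.24 0.01 -0.01 0.04 6.80; 8.7 1.51 -1.43 0.01 -0.01 0.04 6.80; 8.7 1.33 -1.60 0.01 -0.01 0.04 6.80; 8.7 1.13 -1.74 0.02 -0.01 0.04 6.80; 8.7 0.92 -1.86 0.02 -0.01 0.04 6.80

8.7 0.69 -1.96 0.02 -0.01 0.04 6.80; 8.7 0.45 -2.03 0.02 -0.01 0.04 6.80; 8.7 0.21 -2.07 0.02 -0.01 0.04 6.80
```

>>> step_arm:
  plan: "8.7 2.05 0.4 0 0 0 6.8; 8.7 2.05 0.15 0 0 0 6.8; 8.7 2.05 -0.1 0 0 0 6.8; 8.7 2.05 -0.35 0 0 0 6.8; 8.7 2 -0.6 0 0 0 6.8; 8.7 1.9 -0.8 0 0 0 6.8; 8.7 1.8 -1.05 0 0 0 6.8; 8.7 1.65 -1.25 0 0 0 6.8; 8.7 1.5 -1.45 0 0 0 6.8; 8.7 1.35 -1.6 0 0 0 6.8; 8.7 1.15 -1.75 0 0 0 6.8; 8.7 0.9 -1.85 0 0 0 6.8"

```text
clock: 20.98
tool_pos: [0.4628, 0.0293, 0.2168]
orientation: [180.0, -0.0, -155.9]
force: [0.8, 0.6, -0.7]
opening: 0.0872
```

>>> step_arm:
  plan: "8.7 0.7 -1.95 0 0 0 6.8; 8.7 0.45 -2.05 0 0 0 6.8; 8.7 0.2 -2.05 0 0 0 6.8; 8.7 0 0 0 0 0 0; 8.7 0 0 0 0 0 0; 8.7 0 0 0 0 0 0"

```text
clock: 21.48
tool_pos: [0.4684, -0.0317, 0.2168]
orientation: [180.0, -0.0, -175.9]
force: [-0.1, 0.4, -0.8]
opening: 0.0871
```

Run:
```python
from seg import *
ob(); im=snap('wrist','w7');snap('top','t7')
```

```text
clock 21.4833
tool_pos [ 0.4684 -0.0317  0.2168]
orientation [ 1.799973e+02 -1.280000e-02 -1.759230e+02]
joint_pos [ 2.024170e+01  1.237000e+00 -2.506270e+01 -6.900000e-03 -6.371180e+01
 -1.061616e+02]
force [-0.0567  0.4171 -0.7534]
opening 0.0871
```

View pics/w7.png

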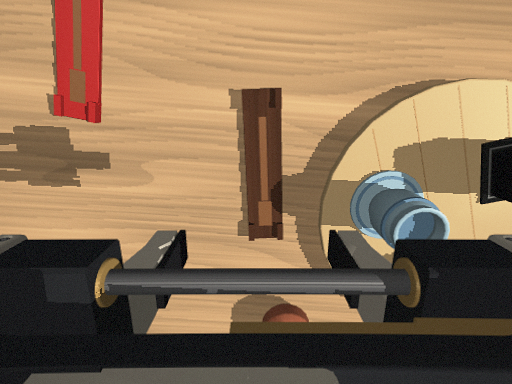

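Run:
```python
from seg import *
im,c=load('w7'); h=cv2.cvtColor(im,cv2.COLOR_BGR2HSV)
a=im[75:255,220:310]; f=im.astype(int)
m=np.zeros(im.shape[:2],np.uint8); m[80:248,228:295]=((f[...,2]-f[...,0]>20)&(f[...,2]<175)&(f[...,0]<62))[80:248,228:295]*255
ct=max(cv2.findContours(m,0,1)[0],key=cv2.contourArea); P=onz(ct[:,0],c,.011)[:,:2]*1e3; r=cv2.minAreaRect(P.astype(np.float32)); print(r)
# manual ends: inlay and corners
pts=np.array([(245.5,89),(281,88),(248.5,240),(283,238.5)]); print(onz(pts,c,.014).round(4), onz(pts,c,.014).mean(0))
v=im.copy(); cv2.drawContours(v,[ct],-1,(255,0,255),1)
def rect(cx,cy,az,z):
    t=np.radians(az);u=np.array([np.cos(t),np.sin(t)]);w=np.array([-u[1],u[0]])
    return np.array([(*(np.array([cx,cy])+s*.1*u+k*.024*w),z) for s,k in [(1,1),(1,-1),(-1,-1),(-1,1)]])
q=proj(rect(.469,-.028,4,.008),c); cv2.polylines(v,[np.round(q).astype(int)],True,(0,255,0),1)
cv2.imwrite('pics/v7.png',cv2.resize(v[75:250,215:315],None,fx=3.4,fy=3.4,interpolation=0))
```

```text
((467.7359924316406, -22.772441864013672), (201.3742218017578, 49.50995635986328), 5.692826271057129)
[[ 0.3702 -0.0515  0.014 ]
 [ 0.3661 -0.0093  0.014 ]
 [ 0.5685 -0.0356  0.014 ]
 [ 0.5628  0.0125  0.014 ]] [ 0.46689247 -0.02097658  0.014     ]
```

View pics/v7.png

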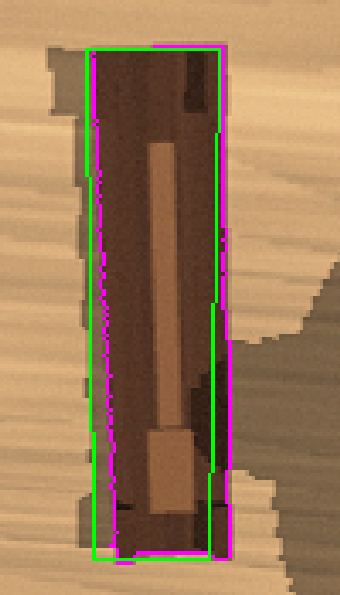

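The wrist contour is 201 × 49.5 mm, matching the known size, and puts the rest at (0.468,-0.023), azimuth about 5.7°. The earlier top mask had included its shadow. Now to the bombilla.

```bash
python3 go.py .482 -.424 .2 -176 5 3.4
```

```text
5 0.12 -3.27 0.14 0.00 -0.00 0.01; 5 0.12 -3.27 0.14 0.00 -0.00 0.01; 5 0.12 -3.27 0.14 0.00 -0.00 0.01; 5 0.12 -3.27 0.14 0.00 -0.00 0.01; 5 0.12 -3.27 0.14 0.00 -0.00 0.01; 5 0.12 -3.27 0.14 0.00 -0.00 0.01; 5 0.12 -3.27 0.14 0.00 -0.00 0.01; 5 0.12 -3.27 0.14 0.00 -0.00 0.01; 5 0.12 -3.27 0.14 0.00 -0.00 0.01; 5 0.12 -3.27 0.14 0.00 -0.00 0.01; 5 0.12 -3.27 0.14 0.00 -0.00 0.01; 5 0.12 -3.27 0.14 0.00 -0.00 0.01
```

>>> step_arm:
  plan: "5 0.1 -3.3 0.1 0 0 0; 5 0.1 -3.3 0.1 0 0 0; 5 0.1 -3.3 0.1 0 0 0; 5 0.1 -3.3 0.1 0 0 0; 5 0.1 -3.3 0.1 0 0 0; 5 0.1 -3.3 0.1 0 0 0; 5 0.1 -3.3 0.1 0 0 0; 5 0.1 -3.3 0.1 0 0 0; 5 0.1 -3.3 0.1 0 0 0; 5 0.1 -3.3 0.1 0 0 0; 5 0.1 -3.3 0.1 0 0 0; 5 0.1 -3.2 0.1 0 0 0"

```text
clock: 22.58
tool_pos: [0.4846, -0.4276, 0.2048]
orientation: [180.0, -0.0, -175.9]
force: [1.3, 0.3, -0.3]
opening: 0.0501
```

>>> step_arm:
  plan: "5 0 0 0 0 0 0; 5 0 0 0 0 0 0; 5 0 0 0 0 0 0"

```text
clock: 22.83
tool_pos: [0.4843, -0.426, 0.2045]
orientation: [180.0, -0.0, -176.0]
force: [0.1, 0.1, -0.1]
opening: 0.05
```

Run:
```python
from seg import *
ob(); im=snap('wrist','w8')
```

```text
clock 22.8333
tool_pos [ 0.4843 -0.426   0.2045]
orientation [ 1.799647e+02 -3.840000e-02 -1.759505e+02]
joint_pos [-2.40449e+01  1.85834e+01 -5.12760e+00 -1.42000e-02 -6.63395e+01
 -6.18999e+01]
force [ 0.1025  0.1299 -0.1281]
opening 0.05
```

View pics/w8.png

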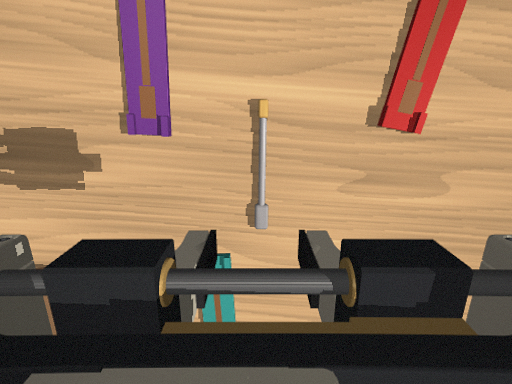

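Bombilla in the wrist view: brass mouthpiece end at (264,100), filter end at (261.5,228).

Run:
```python
from seg import *
im,c=load('w8'); 
p=onz([(263.8,99.5),(261.5,228.5)],c,.010); print(p.round(4)); a,b=p[0,:2],p[1,:2]; L=np.linalg.norm(b-a); u=(b-a)/L; print('len',L,'az',np.degrees(np.arctan2(u[1],u[0])),'origin',a+u*.085*L/.168)
f=im.astype(int); m=np.zeros(im.shape[:2],np.uint8); m[97:230,252:274]=((f[...,2]-f[...,0]<30)&(f.max(2)>90))[97:230,252:274]*255
ct=max(cv2.findContours(m,0,1)[0],key=cv2.contourArea); P=onz(ct[:,0],c,.008)[:,:2]; print(len(ct),P.min(0),P.max(0)); t=cv2.fitLine((P*1e3).astype(np.float32),cv2.DIST_HUBER,0,.01,.01).ravel(); print(t, np.degrees(np.arctan2(t[1],t[0])))
print(proj([[.4843,-.426,.006]],c))
v=cv2.resize(im[90:240,215:310],None,fx=4,fy=4,interpolation=cv2.INTER_CUBIC); cv2.imwrite('pics/v8.png',v)
```

```text
[[ 0.3964 -0.4231  0.01  ]
 [ 0.5618 -0.4134  0.01  ]]
len 0.16564875740632612 az 3.3735749167531552 origin [ 0.48005478 -0.41818123]
242 [ 0.41728315 -0.42721193] [ 0.5624359  -0.40608457]
[ 9.9836475e-01  5.7164628e-02  4.8165189e+02 -4.1991214e+02] 3.2770782
[[256.18129787 171.46274562]]
```

View pics/v8.png

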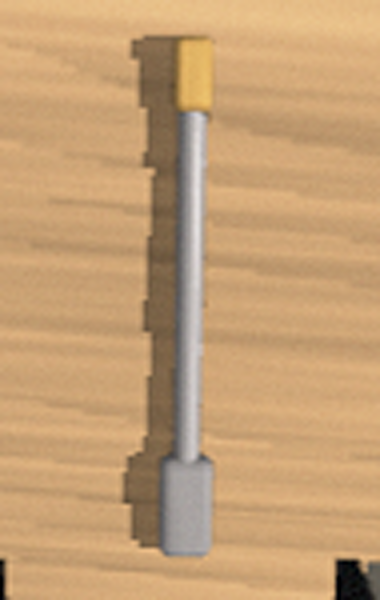

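>>> step_arm:
  plan: "5 -0.85 0.8 2 0 0 0.7; 5 0 0 3.4 0 0 0; 5 0 0 3.4 0 0 0; 5 0 0 3.4 0 0 0; 5 0 0 3.4 0 0 0; 5 0 0 2 0 0 0; 5 0 0 0.8 0 0 0; 5 0 0 0 0 0 0; 5 0 0 0 0 0 0"

```text
clock: 23.63
tool_pos: [0.493, -0.4177, 0.0222]
orientation: [-180.0, 0.0, -176.6]
force: [0.8, -0.3, 0.7]
opening: 0.0504
```

```bash
python3 go.py .492 -.4175 .003 -176.6 5 3.4
```

```text
5 0.10 0.03 1.92 -0.05 0.04 0.01
```

>>> step_arm:
  plan: "5 0 0 1 0 0 0; 5 0 0 0.6 0 0 0; 5 0 0 0.2 0 0 0; 5 0 0 0 0 0 0; 5 0 0 0 0 0 0"

```text
clock: 24.05
tool_pos: [0.4921, -0.4182, 0.0034]
orientation: [-180.0, 0.0, -176.7]
force: [0.5, 0.1, 0.5]
opening: 0.0502
```

>>> step_arm:
  plan: "0 0 0 0 0 0 0; 0 0 0 0 0 0 0; 0 0 0 0 0 0 0; 0 0 0 0 0 0 0; 0 0 0 0 0 0 0; 0 0 0 0 0 0 0; 0 0 0 0 0 0 0; 0 0 0 0 0 0 0"

```text
clock: 24.72
tool_pos: [0.4921, -0.418, 0.0031]
orientation: [-180.0, 0.0, -176.7]
force: [0.4, -0.1, -0.3]
opening: 0.008
```

>>> step_arm:
  plan: "0 0 0 -0.5 0 0 0; 0 0 0 -1 0 0 0; 0 0 0 -2 0 0 0; 0 0 0 -3 0 0 0; 0 0 0 -3 0 0 0; 0 0 0 -2.5 0 0 0; 0 0 0 -1 0 0 0; 0 0 0 0 0 0 0; 0 0 0 0 0 0 0"

```text
clock: 25.47
tool_pos: [0.4921, -0.4179, 0.1339]
orientation: [-180.0, 0.1, -176.7]
force: [-1.0, 0.4, -0.9]
opening: 0.0082
```

Run:
```python
from seg import *
ob(); im=snap('wrist','w9'); snap('scene','s9')
```

```text
clock 25.4667
tool_pos [ 0.4921 -0.4179  0.1339]
orientation [-1.799773e+02  8.910000e-02 -1.766987e+02]
joint_pos [-2.30681e+01  2.17381e+01 -1.02550e+01 -2.27000e-02 -5.79169e+01
 -6.36185e+01]
force [-0.9542  0.4434 -0.922 ]
opening 0.0082
```

View pics/w9.png

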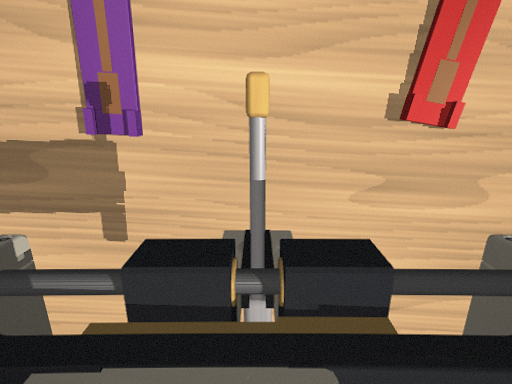

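View pics/s9.png

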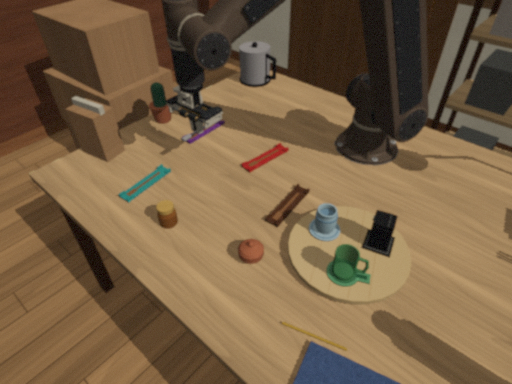

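The bombilla is held at the tube, mouthpiece tip at (257,73). I'll check its tilt and grip offset by projection.

```bash
python3 - <<'E'
from seg import *
c=load('w9')[1]; t=np.radians(-176.7); ux=np.array([np.cos(t),np.sin(t),0]); p0=np.array([.4921,-.418,.1339+.003])
for s in (.08,.09,.097,.1,.105):
    print(s,proj(p0+ux*s+[0,0,.003],c).round(1), proj(p0+ux*s+[0,0,-.01],c).round(1))
c2=load('s9')[1]; print(proj([p0,p0+ux*.097,p0-ux*.071],c2))
a=cv2.imread('pics/s9.png')[90:160,150:250]; cv2.imwrite('pics/v9.png',cv2.resize(a,None,fx=7,fy=7,interpolation=cv2.INTER_CUBIC))
E
python3 go.py .48 -.0215 .13 -174.3 0 3.4
```

```text
0.08 [[254.8 107.5]] [[255.  107.2]]
0.09 [[254.8  86.5]] [[255.  88.]]
0.097 [[254.7  71.3]] [[254.9  74. ]]
0.1 [[254.7  64.6]] [[254.9  67.8]]
0.105 [[254.7  53.2]] [[254.9  57.4]]
[[196.32070312 131.21196734]
 [215.05694844 119.6913193 ]
 [181.56081092 140.28714644]]
0 -0.10 3.30 0.02 0.01 -0.01 -0.20; 0 -0.11 3.30 0.02 0.01 -0.01 -0.20; 0 -0.12 3.30 0.02 0.01 -0.01 -0.20; 0 -0.13 3.30 0.02 0.01 -0.01 -0.20; 0 -0.14 3.30 0.02 0.01 -0.01 -0.20; 0 -0.15 3.30 0.02 0.01 -0.01 -0.20; 0 -0.17 3.30 0.02 0.01 -0.01 -0.20; 0 -0.18 3.30 0.02 0.01 -0.01 -0.20; 0 -0.19 3.30 0.02 0.01 -0.01 -0.20; 0 -0.20 3.30 0.02 0.01 -0.01 -0.20; 0 -0.21 3.29 0.02 0.01 -0.01 -0.20; 0 -0.22 3.29 0.02 0.01 -0.01 -0.20
```

View pics/v9.png

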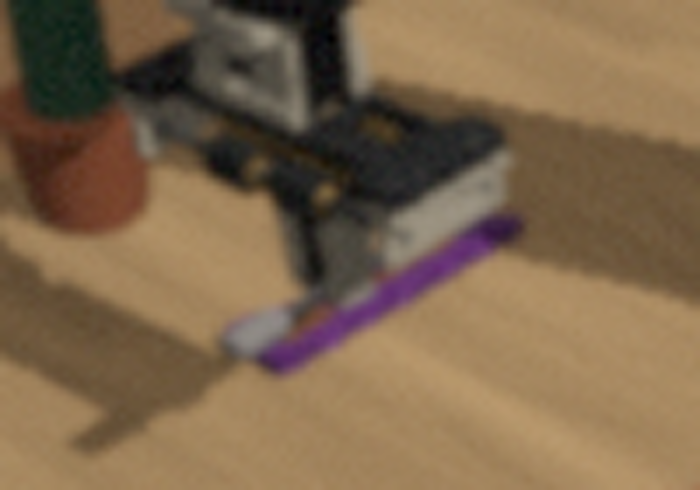

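Filter end and mouthpiece both fit a level hold with the origin 12 mm behind the TCP. Carrying it to the rest.

>>> step_arm:
  plan: "0 -0.05 2.5 0 0 0 -0.2; 0 -0.1 3.3 0 0 0 -0.2; 0 -0.1 3.3 0 0 0 -0.2; 0 -0.15 3.3 0 0 0 -0.2; 0 -0.15 3.3 0 0 0 -0.2; 0 -0.15 3.3 0 0 0 -0.2; 0 -0.15 3.3 0 0 0 -0.2; 0 -0.2 3.3 0 0 0 -0.2; 0 -0.2 3.3 0 0 0 -0.2; 0 -0.2 3.3 0 0 0 -0.2; 0 -0.2 3.3 0 0 0 -0.2; 0 -0.2 3.3 0 0 0 -0.2"

```text
clock: 26.57
tool_pos: [0.4793, -0.0284, 0.1319]
orientation: [-180.0, -0.1, -174.3]
force: [1.3, 0.3, -1.1]
opening: 0.0077
```

>>> step_arm:
  plan: "0 0 0.8 2 0 0 0; 0 0 0 2 0 0 0; 0 0 0 1.5 0 0 0; 0 0 0 1 0 0 0; 0 0 0 0 0 0 0; 0 0 0 0 0 0 0"

```text
clock: 27.07
tool_pos: [0.4787, -0.0221, 0.067]
orientation: [-179.9, -0.2, -174.3]
force: [-0.7, 1.7, -0.6]
opening: 0.0076
```

```bash
python3 - <<'E'
from seg import *
ob(); im=snap('wrist','w10');
E
python3 go.py .48 -.0218 .0112 -174.3 0 3.4
```

```text
clock 27.0667
tool_pos [ 0.4787 -0.0221  0.067 ]
orientation [-179.9498   -0.1801 -174.283 ]
joint_pos [ 2.094980e+01  1.220540e+01 -3.529060e+01  1.600000e-03 -4.269100e+01
 -1.052339e+02]
force [-0.6501  1.68   -0.6471]
opening 0.0076
0 -0.04 0.01 2.83 -0.02 -0.04 0.01; 0 -0.03 0.00 2.83 -0.02 -0.04 0.01
```

View pics/w10.png

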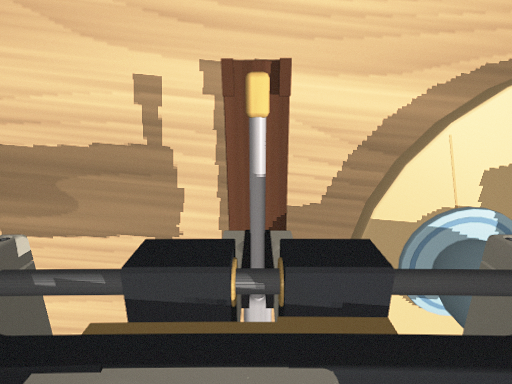

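The bombilla is centred over and parallel to the dark wooden rest (edges at 224 and 290, bombilla at 258). Lowering.

>>> step_arm:
  plan: "0 -0.1 0 1.8 0 0 0; 0 0 0 1.8 0 0 0; 0 0 0 1 0 0 0; 0 0 0 0.5 0 0 0; 0 0 0 0.2 0 0 0; 0 0 0 0 0 0 0; 0 0 0 0 0 0 0"

```text
clock: 27.7
tool_pos: [0.4812, -0.0216, 0.0158]
orientation: [180.0, 0.1, -174.3]
force: [-0.5, 0.1, -0.2]
opening: 0.008
```

>>> step_arm:
  plan: "0 0.1 0 0.2 0 0 0; 0 0 0 0.1 0 0 0; 0 0 0 0.1 0 0 0; 0 0 0 0 0 0 0; 0 0 0 0 0 0 0"

```text
clock: 28.12
tool_pos: [0.4797, -0.0217, 0.0111]
orientation: [180.0, 0.0, -174.3]
force: [-0.6, -0.6, -0.7]
opening: 0.008
```

>>> step_arm:
  plan: "3 0 0 0 0 0 0; 3 0 0 0 0 0 0; 3 0 0 0 0 0 0; 3 0 0 0 0 0 0; 3 0 0 0 0 0 0; 3 0 0 -1 0 0 0; 3 0 0 -2.5 0 0 0; 3 0 0 -3.5 0 0 0; 3 0 0 -3.5 0 0 0; 3 0 0 -3.5 0 0 0; 3 0 0 -3.5 0 0 0; 3 0 0 -3 0 0 0"

```text
clock: 29.12
tool_pos: [0.4797, -0.0219, 0.2188]
orientation: [180.0, 0.1, -174.3]
force: [0.6, 0.2, 0.5]
opening: 0.0301
```

Run:
```python
from seg import *
ob(); im=snap('wrist','w11'); snap('scene','s11')
```

```text
clock 29.1167
tool_pos [ 0.4797 -0.0219  0.2188]
orientation [ 1.799863e+02  1.056000e-01 -1.742824e+02]
joint_pos [ 2.094460e+01  2.168800e+00 -2.382320e+01  1.620000e-02 -6.390250e+01
 -1.052341e+02]
force [0.6185 0.1689 0.4885]
opening 0.0301
```

View pics/w11.png

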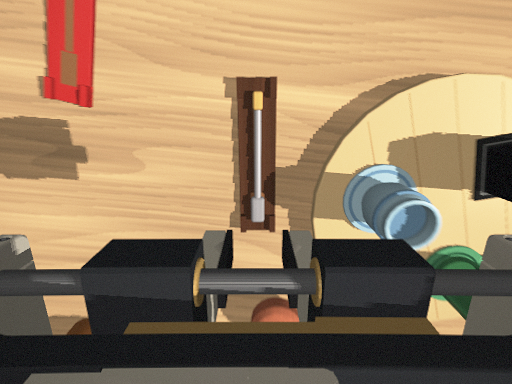

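```bash
python3 go.py .40 -.40 .25 -174.3 3 3.4
```

```text
3 1.00 -3.07 -0.25 0.00 0.04 0.00; 3 1.00 -3.07 -0.25 0.00 0.04 0.00; 3 1.00 -3.07 -0.25 0.00 0.04 0.00; 3 1.00 -3.07 -0.25 0.00 0.04 0.00; 3 1.00 -3.07 -0.24 0.00 0.04 0.00; 3 1.00 -3.07 -0.24 0.00 0.04 0.00; 3 1.00 -3.07 -0.24 0.00 0.04 0.00; 3 1.00 -3.07 -0.24 0.00 0.04 0.00; 3 1.00 -3.07 -0.24 0.00 0.04 0.00; 3 1.00 -3.07 -0.24 0.00 0.04 0.00; 3 1.00 -3.07 -0.24 0.00 0.04 0.00; 3 1.00 -3.07 -0.24 0.00 0.04 0.00
```

The bombilla lies in the rest (258,155), centred between its edges at 240 and 275. I'll back the arm clear and check everything from above.

>>> step_arm:
  plan: "3 1 -3 -0.3 0 0 0; 3 1 -3 -0.3 0 0 0; 3 1 -3 -0.3 0 0 0; 3 1 -3 -0.3 0 0 0; 3 1 -3 -0.3 0 0 0; 3 1 -3 -0.3 0 0 0; 3 1 -3 -0.3 0 0 0; 3 1 -3 -0.3 0 0 0; 3 1 -3 0 0 0 0; 3 1 -3 0 0 0 0; 3 0 -3 0 0 0 0; 3 0 -2 0 0 0 0"

```text
clock: 30.22
tool_pos: [0.4143, -0.3822, 0.2396]
orientation: [180.0, -0.0, -174.4]
force: [0.3, -0.5, -0.2]
opening: 0.0298
```

Run:
```python
from seg import *
ob(); im=snap('top','t12'); c=load('t12')[1]; s=snap('scene','s12')
a=np.radians(np.arange(0,361,10))
def draw(P): cv2.polylines(v,[np.round((proj(np.array(P),c)-[90,110]+.5)*4-.5).astype(int)],False,(255,0,255),1)
v=cv2.resize(im[110:260,90:290],None,fx=4,fy=4,interpolation=cv2.INTER_CUBIC)
for x,y,r,z in [(.4985,.1355,.028,.112),(.594,.2594,.031,.112)]: draw([(x+r*np.cos(t),y+r*np.sin(t),z) for t in a])
t=np.radians(16);u=np.array([np.cos(t),np.sin(t)])*.028;w=np.array([-u[1],u[0]])
draw([(*(np.array([.4406,.2784])+s_*u+k*w),.128) for s_,k in [(1,1),(1,-1),(-1,-1),(-1,1),(1,1)]])
cv2.imwrite('pics/v12.png',v); cv2.imwrite('pics/v13.png',cv2.resize(s[150:310,220:420],None,fx=3.7,fy=3.7,interpolation=cv2.INTER_CUBIC))
```

```text
clock 30.2167
tool_pos [ 0.4143 -0.3822  0.2396]
orientation [ 1.799971e+02 -2.550000e-02 -1.743625e+02]
joint_pos [-2.27970e+01  9.62360e+00 -1.24580e+01  1.03000e-02 -6.79422e+01
 -6.15694e+01]
force [ 0.2816 -0.4604 -0.2258]
opening 0.0298
```

View pics/v12.png

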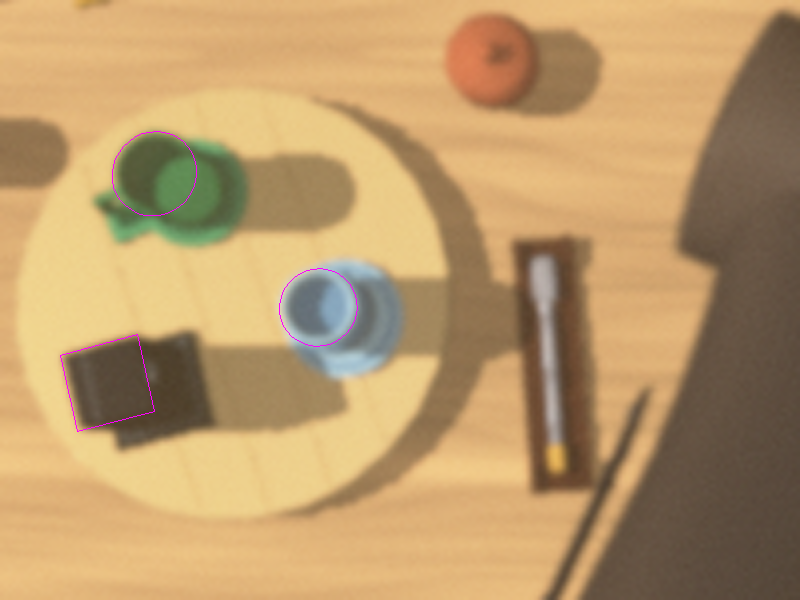

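View pics/v13.png

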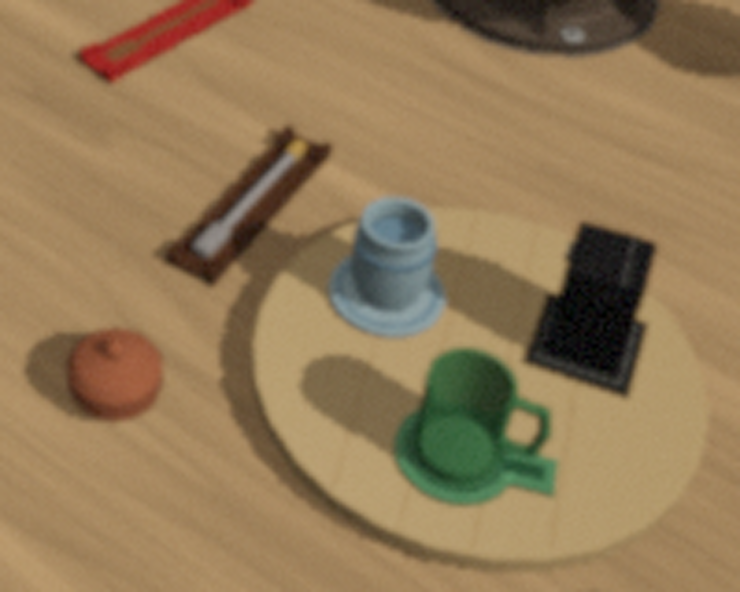

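Top view: the ideal rim and top outlines sit on the gourd (318,307), mug (155,173) and canister (107,383). The bombilla is centred in the rest (548,365), the mug handle is over the tab, and the sugar bowl is in its old place. Handing in.

>>> step_arm:
  plan: "3 0 0 0 0 0 0; 3 0 0 0 0 0 0; 3 0 0 0 0 0 0; 3 0 0 0 0 0 0"

```text
clock: 30.65
tool_pos: [0.4151, -0.3792, 0.2403]
orientation: [-180.0, 0.0, -174.2]
force: [-0.3, 0.1, -0.2]
opening: 0.0302
```

```bash
python3 -c "
from h import *
print(workorder.close_job())"
```

```text
the job is handed in; nothing more can be done
None
```

I laid out the whole mate set and handed the job in at about 30.7 s of the 112 s allowed; handing in reported no verdict.

- **Placing:** I placed the mug, gourd and canister in that order, each lowered until the force reading showed contact before I let go. The bombilla went last, lowered level into the dark wooden rest and released there. No contact force showed before I let it go.
- **Last checks:** In the final top and scene pictures all three pieces stand upright. Their outlines lie within a few mm of the target outlines. The canister is square to its pad and the mug's handle is over the tab. The bombilla is centred in the rest to about 2 mm lengthways, with no visible sideways offset or tilt. The sugar bowl looked unmoved by eye; I did not measure it. The arm was clear of everything.
- **Disagreements:** My first top-view position for the rest was about 6 mm off sideways because the mask had included its shadow; the wrist view corrected it. The gourd's first position was about 4 mm off and was corrected before I grasped it. No check failed at the end.

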